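# Clear the drainer into the pull-out caddy

## Robot

A 6-joint arm with a two-finger parallel gripper is mounted at the origin on the work surface. World frame = base frame: x ahead of the robot, y to its left, z up, the work surface at z = 0. Lengths are in m, angles in rad, forces in N, time in s.
With the tool pointing down it reaches from about 0.25 to 0.8 m from the base axis. Payload 3.9 kg.
Tool frame: the origin (TCP) lies between the finger pads; the fingertips stand 17 mm ahead of it and the grasp point (between the pads) lies 2 mm behind it (robot.tip_reach is the distance from the TCP to the fingertips, in m); z points along the fingers, y is the line along which they close (so a half turn about z gives the same grasp; the last joint's range is limited). The gripper opens to 85 mm and grips with 20 to 120 N. Pads are 22 mm wide; open, the fingers measure 114 mm over their backs; the gripper's body (76 mm by 85 mm) begins 54 mm behind the grasp point. The pads swing forward as they close: fully open they stand 13 mm farther back than shut.
Start: joints at [-1.171, 0.26, -0.138, 1.173, 0, 1.571], TCP at [0.204, -0.484, 0.248] pointing down, gripper open.
Joint ranges: [-2.78, 2.78], [-0.83, 1.72], [-1.28, 1.37], [-1.9, 2.12], [-1.57, 1.48], [-3.14, 3.14]. Speed limits (rad/s): [2.57, 2.57, 3.14, 3.14, 3.14, 3.14].

## Interface

Orientations are given as a unit quaternion [x, y, z, w].
In Python, from plant import robot gives the robot as it stands. The module is installed in compiled form; this text tells all that it offers.
- The arm moves only by the shell command python3 -m pendant 'ROWS'. ROWS is JSON, a list of rows, each a list of 7 numbers: the shift along the tool's x, y, z in cm, then the turn, a rotation vector about the tool's x, y, z in degrees, then the closure, from -1 (fully open) to 1 (shut). In form: [[tx, ty, tz, rx, ry, rz, hand], ...]. A call has 1 to 12 rows; each row shifts and turns the commanded pose from where the row before left it, along the tool's axes as they then stand; what a row does not reach is not made up. A row lasts 1/8 s, in which the tool goes at most 62.5 mm and 10.7 degrees, less where a joint would pass 70% of its speed; a pose out of reach is approached as far as the arm can. A call is refused whole if a number of a shift passes 6.25 or a number of a turn 10.7, either way. A call with a gripper value outside its range is refused whole. The fingers move at their own pace and stop on an object; the grip force is fixed at half the most. Time passes only in rows, so rows that do not move let the fingers close. It gives the time, the measured TCP pose, the force, the opening and the grip force at its end, in the units of the state.
- robot.sense(): the state, without advancing time (a new reading comes with each control period).
- robot.read_camera(name): name is "scene" or "top"; returns (picture, depth): 420x560x3 uint8, blue, green, red; 420x560 float32, m along the optical axis (not along the pixel's ray), 0 where there is no reading.
- robot.camera_model(name): a dict with "fx", "fy", "cx", "cy" (pixels), "dist" ([k1, k2, p1, p2, k3] as OpenCV has them; the pictures are not rectified), "camera_from_world" (4x4, takes a point from world to camera coordinates). Camera axes: x right, y down, z forward; pixel columns grow to the right and rows downward; lengths in m; the calibration is good to about 2 mm. A picture is of the moment at which its call begins. camera_model takes no time and is no camera call.
- robot.hand_in(): hands the job in; it is judged then, once.
Trained networks look in the newest picture that a camera, given by its name, has taken for a name from the list of things; names that differ only in an ending like _2 or _b are one class to them, and where a whole thing is asked for, a point or a joint stands for the part that bears it (a point fixed in the world has none). Each returns a list of dicts, best first, with "p" (0 to 1); they miss things now and then, are a little off and sometimes report something else, mostly with a low value. They report only what shows in the picture. A call takes as long as a camera call. They do not tell look-alikes from the thing itself.
- robot.search_frame(query, camera): "rect" ([left, top, right, bottom] in pixels, round what is visible of it).
- robot.trace(query, camera): "pixels" (420x560 bool, what is visible of it) and "rect" ([left, top, right, bottom] in pixels, round what is visible of it).
The state is a dict: "t": time; "joints": joint angles; "qd": joint speeds; "joint_torque": joint torques, N m; "tcp_pos": TCP position; "orientation": TCP orientation; "force": force on the tool from outside, world axes, zero at the start; "ft_torque": the same for the moment, N m; "gripper_width": finger opening in m; "grasp_force": force on a finger pad.
Only numpy, scipy, OpenCV 4.12 (cv2) and the standard library are available. Lean on these libraries where they do the work, as an engineer would, in place of code of your own. Each camera call takes 0.05 s, during which the arm holds its last target. There are 200 camera calls.

## Task

Move the little aluminium pot that blocks the caddy onto the middle of the orange trivet, then pull the caddy's tray all the way out to its stop. Lift every small oak board out of the blue drainer and stand it upright in the tray, one to a slot and fully down, then push the tray fully home. Leave the pot standing on the trivet, and do not disturb the bowls, spoon, mug, jar or oil bottle.

Things in the scene. Friction and masses are not known exactly. Their poses are not given: they have to be found in the camera images.
- caddy: fixed white plastic caddy, a housing 165 deep (x), 225 wide (y), 135 mm high, open at the front; origin on the table under the middle of its front face, x into the caddy, z up. Its roof (underside 130 mm up) clears boards that are fully down in the slots, not ones standing higher
- tray (a joint): how far the grey tray is pulled out of the caddy, along the caddy's -x: 0 fully home, 0.15 m at its stop; starts 0 to 0.012. Friction about 1.5 N, damping 8 N per m/s; it stays where it is left. Its front panel is 8 mm thick, 212 mm wide, reaches 125 mm above the table and stands just before the caddy's front face when home
- tray_handle (a point): middle of the tray's dark bar handle: bar 10 mm thick, 100 mm long along the caddy's y, 112 mm above the table, 45 mm in front of the panel's outer face; pinch it from above, front to back, with the fingers opened about 30 mm
- slot1 (a point): point on the floor of a slot in the tray, at the slot's middle; the slot is 76 mm long (x), 13.5 mm wide (y), 34 mm deep, open upward (mouth 34 mm above this point, edges bevelled 2 mm); x points into the caddy (against the pull-out direction), z up; slots lie side by side along y, 50 mm apart; moves with the tray. slot1 is the one at the -y end
- slot2 (a point): point on the floor of a slot in the tray, at the slot's middle; the slot is 76 mm long (x), 13.5 mm wide (y), 34 mm deep, open upward (mouth 34 mm above this point, edges bevelled 2 mm); x points into the caddy (against the pull-out direction), z up; slots lie side by side along y, 50 mm apart; moves with the tray
- slot3 (a point): point on the floor of a slot in the tray, at the slot's middle; the slot is 76 mm long (x), 13.5 mm wide (y), 34 mm deep, open upward (mouth 34 mm above this point, edges bevelled 2 mm); x points into the caddy (against the pull-out direction), z up; slots lie side by side along y, 50 mm apart; moves with the tray
- slot4 (a point): point on the floor of a slot in the tray, at the slot's middle; the slot is 76 mm long (x), 13.5 mm wide (y), 34 mm deep, open upward (mouth 34 mm above this point, edges bevelled 2 mm); x points into the caddy (against the pull-out direction), z up; slots lie side by side along y, 50 mm apart; moves with the tray. slot4 is the one at the +y end
- drainer: fixed blue plastic drainer, a base 130 x 230 x 6 mm with a block 100 (x) x 200 (y) mm whose top is 36 mm above the table, with four slots 77 x 15 mm and 30 mm deep, long side along x, at y = -75, -25, 25, 75 mm; origin under its centre. Two to four of the slots hold a board
- board1: small light-oak serving board standing on edge, 70 mm wide (its x), 10 mm thick (its y), 90 mm tall (its z up), 70 g; origin at the centre of its lower edge; starts upright in a drainer slot, its slot floor 6 mm above the table. Pinch it across its thickness from above. May be absent
- board2: small light-oak serving board standing on edge, 70 mm wide (its x), 10 mm thick (its y), 90 mm tall (its z up), 70 g; origin at the centre of its lower edge; starts upright in a drainer slot, its slot floor 6 mm above the table. Pinch it across its thickness from above. May be absent
- board3: small light-oak serving board standing on edge, 70 mm wide (its x), 10 mm thick (its y), 90 mm tall (its z up), 70 g; origin at the centre of its lower edge; starts upright in a drainer slot, its slot floor 6 mm above the table. Pinch it across its thickness from above. May be absent
- board4: small light-oak serving board standing on edge, 70 mm wide (its x), 10 mm thick (its y), 90 mm tall (its z up), 70 g; origin at the centre of its lower edge; starts upright in a drainer slot, its slot floor 6 mm above the table. Pinch it across its thickness from above. May be absent
- pot: small aluminium pot, base radius 45, rim 50, 60 mm tall, 0.35 kg, lugs to 64 mm along y, rigid dark arched handle; origin at the centre of its underside, z up. The arch's straight top bar, 10 mm thick, runs along x for 50 mm over the pot's centre, 120 mm above the origin: pinch it across y from above. Starts in the tray's way; may be knocked aside
- trivet: loose bright orange hard silicone trivet, a disc of radius 70 and 10 mm thick; origin at the centre of its underside; it may be knocked aside
- bowl_a: green ceramic bowl, rim radius 58, 50 mm tall, origin under its centre; leave alone
- bowl_b: green ceramic bowl, as the other; leave alone
- spoon: stainless serving spoon lying flat, 200 mm long; leave alone
- mug: white mug, radius 38, 85 mm tall, origin under its centre; leave alone
- jar: amber glass jar, radius 30, 100 mm tall, origin under its centre; leave alone
- oil: green glass oil bottle, radius 28, 170 mm tall, origin under its centre; leave alone
There are look-alikes about, which are no part of the job. Leave any green or yellow look-alike of the pot alone. Leave any black or red look-alike of the board1 alone.

How it is judged:
On the way, in this order (a step that is already met when the one before it is completed fails the run):
1. the pot stands on the middle of the trivet (horizontal distance between pot and trivet below 0.025 m and z of pot in the frame of trivet between 0.006 and 0.014 m and angle between pot's own z axis and vertical below 0.08 rad and linear speed of pot below 0.02 m/s), for 0.2 s.
2. the tray is pulled out to its stop (value of joint tray above 0.143 m), for 0.2 s.
3. every board stands fully down in a slot of the tray (z of board1 in the frame of slot1 between -0.008 and 0.008 m and x of board1 in the frame of slot1 between -0.012 and 0.012 m and y of board1 in the frame of slot1 between -0.01 and 0.16 m and angle between each of board1, board2, board3, board4's own z axis and vertical below 0.2 rad and z of board2 in the frame of slot1 between -0.008 and 0.008 m and x of board2 in the frame of slot1 between -0.012 and 0.012 m and y of board2 in the frame of slot1 between -0.01 and 0.16 m and z of board3 in the frame of slot1 between -0.008 and 0.008 m and x of board3 in the frame of slot1 between -0.012 and 0.012 m and y of board3 in the frame of slot1 between -0.01 and 0.16 m and z of board4 in the frame of slot1 between -0.008 and 0.008 m and x of board4 in the frame of slot1 between -0.012 and 0.012 m and y of board4 in the frame of slot1 between -0.01 and 0.16 m), for 0.2 s.
4. the tray is pushed home (value of joint tray below 0.008 m), for 0.2 s.
At the end, for the whole second after the job is handed in: The tray is home (within 8 mm); every board present stands in a tray slot, its lower edge within 8 mm of the slot floor and leaning less than 0.2 rad; the pot stands upright on the trivet, centred within 25 mm; all released and at rest (all of step 1 and all of step 3 and value of joint tray below 0.008 m and linear speed of each of board1, board2, board3, board4 below 0.02 m/s); the robot touches nothing.
It fails at once if a bowl, the spoon, the mug, the jar or the oil bottle is moved more than 40 mm (distance of any of bowl_a, bowl_b, spoon, mug, jar, oil from where it was at the start of the episode above 0.04 m).
Of board1, board2, board3, board4 only 2 to 4 are there at a start; the rules pass over those that are not, and their reading is None.
At some moment in a run one of pot, trivet may be knocked a few centimetres aside while the robot is not near it.
It also fails if it takes over 210 s, if anything falls off the work surface, if the arm or the gripper's body presses on something with over 40 N, if the wrist force passes 120 N, or if a joint passes its speed limit or range.

## Working session

There is one attempt and no reset: what is moved stays moved. The work goes in short steps, Python scripts to look and compute and a shell command to move; the robot and the scene stay as the last step left them, time stands still between calls to the robot, and variables do not carry over. Pictures are saved under pics/ and viewed, at most 17 in all, crops included, and the job is handed in when it is done.

```bash
mkdir -p pics; ls; cat > h.py <<'E'
import numpy as np, cv2
from plant import robot
def snap(n, f=None):
    im,d=robot.read_camera(n)
    if f: cv2.imwrite('pics/'+f,im)
    return im,d
def world(n, d, step=1):
    "HxWx3 world points from depth"
    m=robot.camera_model(n); K=np.array([[m['fx'],0,m['cx']],[0,m['fy'],m['cy']],[0,0,1.]])
    H,W=d.shape; v,u=np.mgrid[:H,:W]
    p=cv2.undistortPoints(np.stack([u,v],-1).reshape(-1,1,2).astype(float),K,np.array(m['dist'])).reshape(H,W,2)
    c=np.dstack([p*d[...,None],d])
    T=np.linalg.inv(np.array(m['camera_from_world']))
    w=c@T[:3,:3].T+T[:3,3]; w[d<=0]=np.nan
    return w
E
python3 - <<'E'
from h import *
s=robot.sense(); print({k:np.round(v,3) for k,v in s.items()}, robot.tip_reach)
for n in('scene','top'):
    snap(n,n+'1.png'); m=robot.camera_model(n); T=np.linalg.inv(m['camera_from_world']); print(n,T[:3,3].round(3),T[:3,2].round(2),m['fx'])
E
```

```text
pics
{'t': np.float64(0.0), 'joints': array([-1.171,  0.261, -0.139,  1.173,  0.   ,  1.571]), 'qd': array([ 0.001, -0.   ,  0.001,  0.   ,  0.001,  0.001]), 'joint_torque': array([ 0.0000e+00, -4.0567e+01,  2.5392e+01,  1.9000e-02, -0.0000e+00,
       -0.0000e+00]), 'tcp_pos': array([ 0.204, -0.483,  0.247]), 'orientation': array([ 0.98 ,  0.199, -0.   , -0.001]), 'force': array([-0.585,  0.367,  0.588]), 'ft_torque': array([ 0.031,  0.055, -0.037]), 'grasp_force': np.float64(0.0), 'gripper_width': np.float64(0.086)} 0.017
scene [0.318 0.789 0.861] [ 0.13 -0.71 -0.69] 385.75975394017144
top [0.259 0.02  1.625] [ 0.14  0.   -0.99] 506.5003839388459
```

View pics/scene1.png

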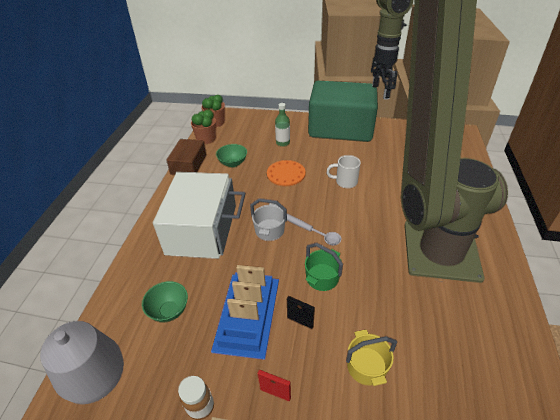

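View pics/top1.png

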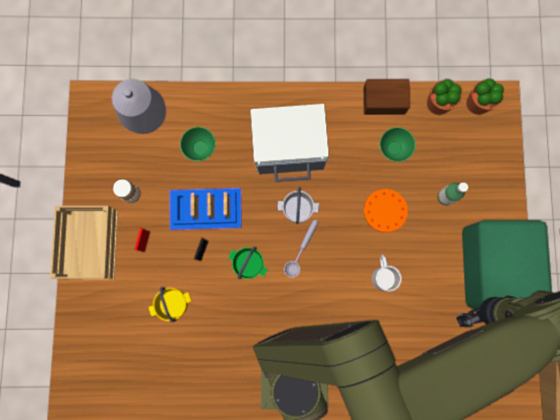

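The scene shows the aluminium pot at scene (268,220) / top (298,207), in front of the caddy at top (290,135). The orange trivet is at top (386,210). The drainer is at top (206,209) with three boards at columns 193, 210 and 227, and its +y slot is empty. Next I measure all of these from both views.

```bash
cat >> h.py <<'E'
def rectfit(p):
    (c,s,a)=cv2.minAreaRect((p[:,:2]*1000).astype(np.float32)); 
    if s[0]<s[1]: s=s[::-1]; a+=90
    return np.round(c,1),np.round(s,1),round((a+90)%180-90,1)
def pts(n,w,box,zlo,zhi,mask=None):
    l,t,r,b=box; k=np.zeros(w.shape[:2],bool); k[t:b,l:r]=1
    if mask is not None: k&=mask
    k&=(w[...,2]>zlo)&(w[...,2]<zhi); return w[k]
E
python3 - <<'E'
from h import *
for n in('scene','top'):
    im,d=snap(n); w=world(n,d)
    print('==',n,'nodepth',(d<=0).mean().round(3))
    for q in('caddy','tray','tray_handle','drainer','board1','pot','trivet'):
        for r in robot.trace(q,n)[:5]:
            k=r['pixels']&np.isfinite(w[...,2])
            if k.sum()<5: print(q,r['p'],r['rect'],'few');continue
            p=w[k]; zt=np.percentile(p[:,2],97); tp=p[p[:,2]>zt-0.012]
            print(q,round(r['p'],2),np.round(r['rect']).astype(int),'n',k.sum(),'med',np.median(p,0).round(3),'ztop',zt.round(3),'top',len(tp),*rectfit(tp), im[r['pixels']].mean(0).round(0))
E
```

```text
== scene nodepth 0.004
caddy 0.76 [151 173 244 256] n 5912 med [0.704 0.075 0.132] ztop 0.138 top 3107 [722.4  16.6] [229.2 177.7] -85.7 [166. 174. 171.]
caddy 0.49 [213 180 246 255] n 1087 med [0.633 0.03  0.086] ztop 0.127 top 334 [612.9   9.9] [209.2  58.5] -85.9 [79. 79. 78.]
tray 0.82 [211 180 247 259] n 1052 med [0.633 0.031 0.088] ztop 0.127 top 328 [612.8  11.2] [206.6  58.5] -85.9 [79. 79. 77.]
tray_handle 0.7 [213 179 243 254] n 1039 med [0.633 0.034 0.088] ztop 0.127 top 322 [612.8  11.2] [206.6  58.5] -85.9 [79. 79. 76.]
tray_handle 0.41 [152 173 242 257] n 5764 med [0.703 0.076 0.133] ztop 0.138 top 3063 [721.6  16.6] [229.2 176.3] -85.7 [167. 175. 172.]
drainer 0.72 [211 276 280 361] n 2967 med [0.492 0.346 0.029] ztop 0.039 top 1519 [513.8 287.5] [202.9 101.7] -87.6 [159.  92.  50.]
drainer 0.66 [209 180 244 255] n 1071 med [0.633 0.03  0.089] ztop 0.128 top 332 [613.5  13.8] [215.3  62.1] -87.7 [80. 80. 78.]
board1 0.87 [225 298 260 320] n 557 med [0.511 0.317 0.071] ztop 0.098 top 178 [512.5 313.6] [69.8 11.8] 2.3 [106. 137. 158.]
board1 0.85 [289 298 313 328] n 614 
[... 2482 characters left out ...]
6 [214.6 381.2] [77.8 14.3] 21.0 [ 11. 166. 192.]
pot 0.67 [248 101 330 180] n 4930 med [0.709 0.015 0.135] ztop 0.142 top 3756 [725.3  17.2] [224.7 178.3] -85.7 [202. 208. 207.]
pot 0.65 [231 249 266 276] n 914 med [0.341 0.148 0.013] ztop 0.126 top 84 [340.6 145.2] [75.2 10. ] -27.8 [ 59. 131.  35.]
pot 0.35 [287 219 316 277] n 456 med [ 0.366 -0.015  0.013] ztop 0.024 top 252 [391.8 -18.1] [197.1  48.1] -21.1 [153. 146. 159.]
trivet 0.73 [365 188 407 234] n 1430 med [ 0.512 -0.293  0.011] ztop 0.018 top 1307 [ 512.3 -293.1] [137.4 132.8] -0.6 [  0. 106. 247.]
trivet 0.52 [170 188 243 229] n 2461 med [0.511 0.291 0.033] ztop 0.045 top 1240 [517.6 287. ] [198.2 100.9] -88.1 [205. 103.  43.]
```

```bash
cat >> h.py <<'E'
from scipy.spatial.transform import Rotation as R
def go(x,y,z,yaw,ref=None):
    "turn (deg rotvec in tool) first, then shift (cm) in the turned tool frame"
    s=robot.sense(); Rc=R.from_quat(s['orientation']); a=np.radians(yaw)/2
    G=R.from_quat([np.cos(a),np.sin(a),0,0])
    print('at',np.round(s['tcp_pos'],4),'t',s['t'].round(1),'w',s['gripper_width'].round(4),'turn',np.degrees((Rc.inv()*G).as_rotvec()).round(1),'shift',(G.inv().apply(np.array([x,y,z])-s['tcp_pos'])*100).round(2), 'shift untur',(Rc.inv().apply(np.array([x,y,z])-s['tcp_pos'])*100).round(2))
E
python3 -c "
from h import *
go(.5155,-.0105,.25,-2)"
```

```text
Traceback (most recent call last):
  File "h.py", line 29, in go
    print('at',np.round(s['tcp_pos'],4),'t',s['t'].round(1),'w',s['gripper_width'].round(4),'turn',np.degrees((Rc.inv()*G).as_rotvec()).round(1),'shift',(G.inv().apply(np.array([x,y,z])-s['tcp_pos'])*100).round(2), 'shift untur',(Rc.inv().apply(np.array([x,y,z])-s['tcp_pos'])*100).round(2))
                                            ^^^^^^^^^^^^
AttributeError: 'float' object has no attribute 'round'
```

```bash
sed -i "s/s\['t'\].round(1)/round(s['t'],2)/; s/s\['gripper_width'\].round(4)/round(s['gripper_width'],4)/" h.py
python3 -c "
from h import *
go(.5155,-.0105,.25,-2)"
```

```text
at [ 0.2043 -0.4836  0.2483] t 0.9 w 0.0855 turn [ 0.   0.  24.9] shift [ 29.45 -48.37  -0.17] shift untur [ 47.08 -31.47  -0.17]
```

```bash
python3 -m pendant '[[0,0,0,0,0,8.3,-1],[0,0,0,0,0,8.3,-1],[0,0,0,0,0,8.3,-1],[2.95,-4.84,0,0,0,0,-1],[2.95,-4.84,0,0,0,0,-1],[2.95,-4.84,0,0,0,0,-1],[2.95,-4.84,0,0,0,0,-1],[2.95,-4.84,0,0,0,0,-1]]'; python3 -c "
from h import *
go(.5155,-.0105,.25,-2)"
```

```text
t: 1.9
tcp_pos: [0.3611, -0.2454, 0.2486]
orientation: [1.0, -0.018, 0.0, 0.0]
force: [0.6, -0.7, 0.0]
gripper_width: 0.0856
grasp_force: 0.0
at [ 0.3611 -0.2454  0.2486] t 1.9 w 0.0856 turn [ 0.  -0.1 -0. ] shift [ 14.61 -24.02  -0.14] shift untur [ 14.61 -24.02  -0.14]
```

```bash
python3 -m pendant '[[2.94,-4.83,0,0,0,0,-1],[2.94,-4.83,0,0,0,0,-1],[2.94,-4.83,0,0,0,0,-1],[2.94,-4.83,0,0,0,0,-1],[2.94,-4.85,0,0,0,0,-1],[0,0,0,0,0,0,-1],[0,0,0,0,0,0,-1],[0,0,0,0,0,0,-1]]'; python3 - <<'E'
from h import *
go(.5155,-.0105,.118,-2)
for n in('top','scene'):
    im,d=snap(n,n+'2.png'); w=world(n,d)
    for q in('pot','trivet'):
        for r in robot.trace(q,n)[:3]:
            p=w[r['pixels']&np.isfinite(w[...,2])]; zt=np.percentile(p[:,2],97); tp=p[p[:,2]>zt-0.012]
            print(n,q,round(r['p'],2),len(p),np.median(p,0).round(3),zt.round(3),*rectfit(tp))
E
```

```text
t: 2.9
tcp_pos: [0.5146, -0.0154, 0.2483]
orientation: [1.0, -0.015, -0.0, -0.002]
force: [0.4, -0.3, 0.5]
gripper_width: 0.0857
grasp_force: 0.0
at [ 0.5146 -0.0154  0.2483] t 2.9 w 0.0857 turn [-0.2  0.   0.2] shift [ 0.08 -0.5  13.03] shift untur [ 0.08 -0.45 13.04]
top pot 0.87 931 [0.341 0.145 0.012] 0.126 [338.3 146.6] [80.2  9.8] -27.7
top pot 0.86 1019 [0.212 0.385 0.02 ] 0.126 [215.1 382.7] [84.9 12.8] 19.0
top pot 0.37 373 [0.633 0.072 0.101] 0.132 [618.   79.1] [74.7 57.4] 83.1
scene pot 0.97 1458 [0.338 0.132 0.036] 0.125 [336.  145.1] [82.  10.6] -27.2
scene pot 0.91 2035 [0.208 0.375 0.033] 0.125 [210.1 381. ] [79.6 10.8] 21.4
scene pot 0.56 1076 [ 0.513 -0.019  0.04 ] 0.125 [507.   -9.7] [66.5 10.9] -9.6
scene trivet 0.57 722 [ 0.505 -0.288  0.011] 0.014 [ 506.9 -292.7] [137.4 129. ] -79.6
```

View pics/scene2.png

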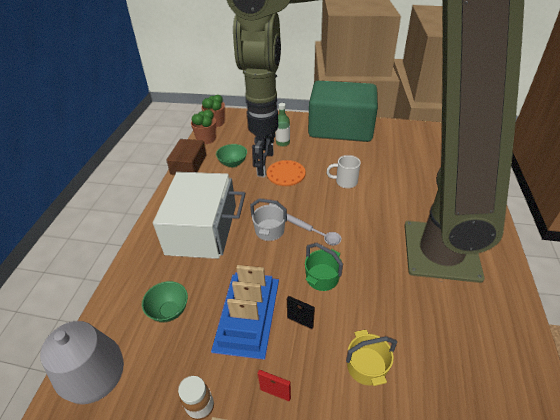

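The pot is unmoved at scene (268,220), with the gripper above and behind it. Going down.

```bash
python3 -m pendant '[[0,0,3,0,0,0,-1],[0,0,3,0,0,0,-1],[0,0,3,0,0,0,-1],[0,0,1,0,0,0,-1],[0,0,0,0,0,0,-1],[0,0,0,0,0,0,-1]]'; python3 -c "
from h import *
go(.5155,-.0105,.118,-2)"
```

```text
t: 3.95
tcp_pos: [0.5164, -0.0142, 0.1495]
orientation: [1.0, -0.015, 0.001, -0.002]
force: [-0.4, 0.5, 1.2]
gripper_width: 0.0857
grasp_force: 0.0
at [ 0.5164 -0.0142  0.1495] t 3.95 w 0.0857 turn [-0.2 -0.1  0.3] shift [-0.1  -0.37  3.15] shift untur [-0.1  -0.36  3.15]
```

```bash
python3 -m pendant '[[-0.1,-0.37,1.6,0,0,0,-1],[0,0,1.5,0,0,0,-1],[0,0,0,0,0,0,-1],[0,0,0,0,0,0,1],[0,0,0,0,0,0,1],[0,0,0,0,0,0,1],[0,0,0,0,0,0,1],[0,0,0,0,0,0,1],[0,0,0,0,0,0,1]]'; python3 -c "
from h import *
go(.51,-.292,.2,-2)"
```

```text
t: 5.08
tcp_pos: [0.5147, -0.0121, 0.1177]
orientation: [1.0, -0.013, 0.0, -0.003]
force: [-0.1, 0.0, 2.5]
gripper_width: 0.0076
grasp_force: 58.4
at [ 0.5147 -0.0121  0.1177] t 5.08 w 0.0076 turn [-0.3 -0.   0.5] shift [ 0.51 27.99 -8.23] shift untur [ 0.27 27.95 -8.38]
```

```bash
python3 -m pendant '[[0,0,-2,0,0,0,1],[0,0,-3,0,0,0,1],[0,0,-3,0,0,0,1],[0,0,0,0,0,0,1],[0,0,0,0,0,0,1]]'; python3 - <<'E'
from h import *
go(.51,-.292,.2,-2)
for n in('top','scene'):
    im,d=snap(n,n+'3.png'); w=world(n,d)
    for q in('pot','trivet'):
        for r in robot.trace(q,n)[:3]:
            p=w[r['pixels']&np.isfinite(w[...,2])]; zt=np.percentile(p[:,2],97); tp=p[p[:,2]>zt-0.012]
            print(n,q,round(r['p'],2),len(p),np.median(p,0).round(3),zt.round(3),*rectfit(tp))
E
```

```text
t: 5.7
tcp_pos: [0.5133, -0.0125, 0.1957]
orientation: [1.0, -0.013, -0.001, -0.002]
force: [0.2, 1.6, -4.8]
gripper_width: 0.0079
grasp_force: 58.4
at [ 0.5133 -0.0125  0.1957] t 5.7 w 0.0079 turn [-0.3  0.2  0.5] shift [ 0.64 27.94 -0.43] shift untur [ 0.4  27.94 -0.57]
top pot 0.97 1036 [0.212 0.385 0.02 ] 0.126 [213.1 380.8] [79.8 13.1] 19.9
top pot 0.65 906 [0.341 0.147 0.012] 0.125 [341.4 144.9] [84.6 10.1] -27.6
top pot 0.15 319 [0.633 0.072 0.104] 0.13 [613.7  77. ] [69.9 55.1] 90.0
top trivet 0.88 1438 [ 0.509 -0.291  0.011] 0.018 [ 512.1 -291.4] [135.2 135.2] 43.3
top trivet 0.62 363 [0.633 0.072 0.096] 0.131 [574.2  44.8] [177.3  68.4] 28.4
scene pot 0.88 1452 [0.338 0.132 0.037] 0.125 [335.6 146.4] [79.5  9.8] -26.5
scene pot 0.72 2151 [0.208 0.375 0.032] 0.124 [209.8 381. ] [79.  11.1] 20.7
scene pot 0.56 1202 [ 0.513 -0.012  0.119] 0.195 [509.9  -8. ] [92.3 14.9] 0.3
scene trivet 0.57 637 [ 0.5   -0.291  0.011] 0.015 [ 473.5 -195.2] [346.1 119. ] -74.0
scene trivet 0.39 349 [ 0.387 -0.022  0.014] 0.023 [380.4 -29.8] [192.1  47.9] -30.8
```

View pics/scene3.png

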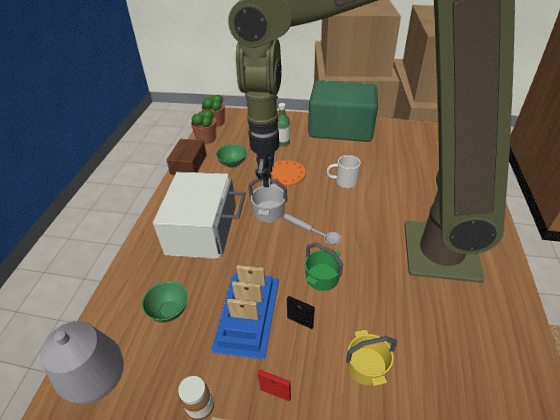

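The pot hangs in the gripper at scene (268,203), and the trivet is unmoved at (287,172). Carrying it over.

```bash
python3 -m pendant '[[0,3,0,0,0,0,1],[0,5,0,0,0,0,1],[0,5,0,0,0,0,1],[0,5,0,0,0,0,1],[0,5,0,0,0,0,1],[0,3.5,0,0,0,0,1],[0,1.5,0,0,0,0,1],[0,0,0,0,0,0,1],[0,0,0,0,0,0,1]]'; python3 - <<'E'
from h import *
n='top'
im,d=snap(n,n+'4.png'); w=world(n,d)
for q in('pot','trivet'):
    for r in robot.trace(q,n)[:3]:
            p=w[r['pixels']&np.isfinite(w[...,2])]; zt=np.percentile(p[:,2],97); tp=p[p[:,2]>zt-0.012]
            print(n,q,round(r['p'],2),len(p),np.median(p,0).round(3),zt.round(3),*rectfit(tp))
n='scene'; im,d=snap(n); w=world(n,d)
hsv=cv2.cvtColor(im,cv2.COLOR_BGR2HSV); k=(hsv[...,0]<12)&(hsv[...,1]>180)&(hsv[...,2]>120)&(w[...,2]<.03)&(w[...,1]<0)
print(k.sum(),rectfit(w[k]))
go(.5095,-.292,.14,-2)
E
```

```text
t: 7.12
tcp_pos: [0.5069, -0.291, 0.1957]
orientation: [1.0, -0.013, -0.0, -0.003]
force: [-1.0, -0.1, -4.7]
gripper_width: 0.0077
grasp_force: 58.5
top pot 0.88 906 [0.341 0.147 0.013] 0.126 [340.1 145.5] [81.8 10.3] -27.5
top pot 0.87 288 [ 0.51  -0.262  0.09 ] 0.142 [ 521.8 -251.5] [92.5 47.6] -17.3
top pot 0.82 1049 [0.212 0.385 0.018] 0.125 [211.9 381.9] [78.4 12.7] 18.4
top trivet 0.94 381 [ 0.502 -0.247  0.01 ] 0.089 [ 439.8 -216.1] [163.2  56.7] -26.4
top trivet 0.49 962 [0.731 0.315 0.022] 0.054 [723.9 309.6] [113.5 108.9] 86.2
238 (array([ 507.4, -285.7]), array([132.3, 125.6]), 7.0)
at [ 0.5072 -0.2913  0.1961] t 7.33 w 0.0082 turn [-0.3  0.   0.6] shift [0.23 0.06 5.61] shift untur [0.23 0.09 5.61]
```

View pics/top4.png

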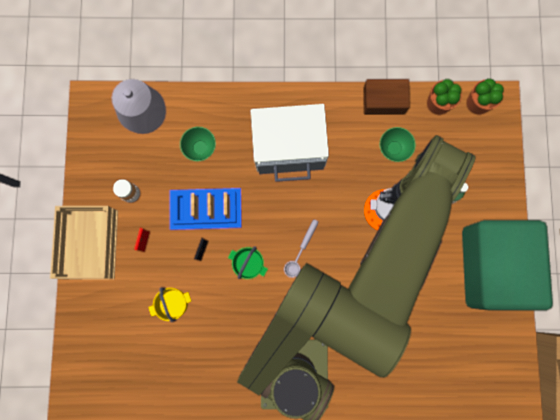

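The pot hangs over the trivet at top (385,210), and the trivet has not been shifted. Lowering.

```bash
python3 -m pendant '[[0.23,0.05,2,0,0,0,1],[0,0,2.5,0,0,0,1],[0,0,1.4,0,0,0,1],[0,0,0.5,0,0,0,1],[0,0,0.3,0,0,0,1],[0,0,0.15,0,0,0,1],[0,0,0,0,0,0,1],[0,0,0,0,0,0,1]]'
```

```text
t: 8.32
tcp_pos: [0.5096, -0.2929, 0.1279]
orientation: [1.0, -0.013, 0.0, -0.002]
force: [-0.2, -1.0, -3.0]
gripper_width: 0.0083
grasp_force: 58.6
```

```bash
python3 -m pendant '[[0,0,0.1,0,0,0,1],[0,0,0,0,0,0,0.4],[0,0,0,0,0,0,0],[0,0,0,0,0,0,-1],[0,0,0,0,0,0,-1],[0,0,-2,0,0,0,-1],[0,0,-3,0,0,0,-1],[0,0,-5,0,0,0,-1],[0,0,-3,0,0,0,-1],[0,0,0,0,0,0,-1]]'; python3 - <<'E'
from h import *
go(.5095,-.15,.25,4)
for n in('scene','top'):
    im,d=snap(n,n+'5.png'); w=world(n,d)
    print('==',n)
    for q in('tray_handle','pot','trivet'):
        for r in robot.trace(q,n)[:3]:
            p=w[r['pixels']&np.isfinite(w[...,2])]; zt=np.percentile(p[:,2],97); tp=p[p[:,2]>zt-0.012]
            print(q,round(r['p'],2),np.round(r['rect']).astype(int),len(p),np.median(p,0).round(3),zt.round(3),*rectfit(tp))
    # caddy roof and handle in world
    k=(w[...,2]>.128)&(w[...,2]<.15)&(w[...,0]>.6)&(w[...,0]<.85)&(abs(w[...,1]-.017)<.2)&(im.min(2)>120)
    print('roof',k.sum(),w[k].mean(0).round(4),*rectfit(w[k]))
    k=(w[...,2]>.095)&(w[...,2]<.125)&(w[...,0]>.55)&(w[...,0]<.605)&(abs(w[...,1]-.01)<.09)
    print('handle',k.sum(),w[k].mean(0).round(4),*rectfit(w[k]),np.percentile(w[k],[5,95],axis=0).round(4))
E
```

```text
t: 9.57
tcp_pos: [0.5109, -0.2942, 0.2594]
orientation: [1.0, -0.013, 0.003, -0.001]
force: [0.3, 0.4, -0.1]
gripper_width: 0.0852
grasp_force: 0.0
at [ 0.5109 -0.2942  0.2594] t 9.57 w 0.0852 turn [-0.1 -0.3 -5.5] shift [  0.86 -14.39   0.94] shift untur [ -0.53 -14.4    0.96]
== scene
tray_handle 0.76 [213 177 246 255] 981 [0.633 0.032 0.092] 0.127 [612.6  12.3] [206.9  59.6] -86.6
pot 0.93 [271 141 299 179] 810 [ 0.509 -0.29   0.054] 0.133 [ 508.6 -287. ] [83.9 13.8] -5.1
pot 0.76 [343 325 399 383] 2095 [0.208 0.375 0.034] 0.124 [210.4 381.8] [78.8 11. ] 19.7
pot 0.69 [300 241 344 289] 1390 [0.337 0.132 0.038] 0.126 [336.7 145.7] [78.4 10.8] -26.0
trivet 0.77 [268 165 308 188] 392 [ 0.496 -0.256  0.011] 0.017 [ 503.3 -276.2] [136.7 107.2] 15.8
trivet 0.51 [284 214 343 245] 327 [ 0.383 -0.021  0.014] 0.023 [387.1 -15.9] [188.6  48.2] -18.7
roof 3034 [0.7252 0.0295 0.1357] [724.   17.4] [227.9 177.1] -85.3
handle 118 [0.5902 0.0153 0.1174] [592.6   8.8] [108.5  23.2] -89.9 [[ 0.5829 -0.0408  0.1138]
 [ 0.6026  0.061   0.1206]]
== top
tray_handle 0.67 [256 157 328 181] 1056 [0.638 0.012 0.098] 0.131 [619.   11.1] [207.3  64. ] -88.2
pot 0.84 [226 250 268 277] 934 [0.341 0.147 0.012] 0.125 [341.9 144.5] [85.8 10.2] -27.7
pot 0.62 [258 156 324 181] 1029 [0.638 0.008 0.097] 0.131 [619.1   8.7] [203.9  61.7] -86.2
pot 0.55 [367 191 396 223] 462 [ 0.515 -0.278  0.018] 0.136 [ 499.3 -262.8] [76.9 36.1] -67.0
trivet 0.78 [364 194 386 232] 273 [ 0.489 -0.247  0.011] 0.02 [ 457.5 -233.8] [227.1  76.9] -25.4
roof 3899 [0.729  0.0176 0.1363] [726.  17.] [224.6 176.6] -85.6
handle 130 [0.5933 0.0091 0.1168] [594.7   7. ] [106.7  19.8] -89.9 [[ 0.5869 -0.0429  0.1113]
 [ 0.6019  0.0573  0.1222]]
```

View pics/scene5.png

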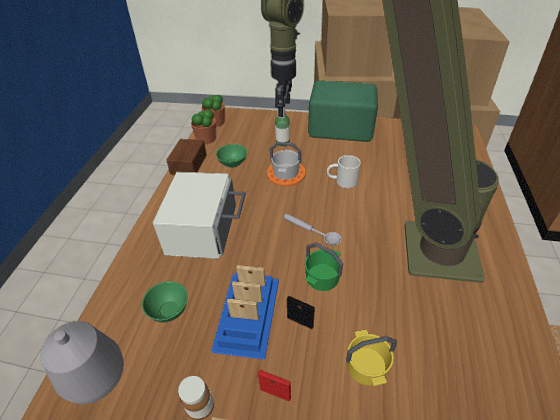

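The pot stands on the trivet at scene (286,163). Now I refine the handle bar position.

```bash
python3 - <<'E'
from h import *
a=np.radians(4.4); ex=np.array([np.cos(a),np.sin(a)]); ey=np.array([-np.sin(a),np.cos(a)])
for n in('scene','top'):
    im,d=snap(n); w=world(n,d)
    q=w[...,:2]-[.59,.009]; u=q@ex; v=q@ey
    k=(w[...,2]>.1)&(w[...,2]<.13)&(abs(v)<.032)&(abs(u)<.03)
    print(n,k.sum(),'u',np.percentile(u[k],[2,25,50,75,98]).round(4),'z',np.percentile(w[k][:,2],[10,50,90]).round(4))
    k2=(w[...,2]>.1)&(w[...,2]<.13)&(abs(v)<.08)&(abs(u)<.018)
    print('v range',np.percentile(v[k2],[1,99]).round(4), 'line slope deg',np.degrees(np.arctan(np.polyfit(w[k][:,1],w[k][:,0],1)[0])).round(1))
go(.53,-.1,.25,94.4)
print(robot.sense()['joints'].round(2))
E
```

```text
scene 57 u [-0.0056 -0.0044 -0.0021  0.0005  0.0035] z [0.1145 0.1184 0.1206]
v range [-0.0528  0.0518] line slope deg -4.8
top 68 u [-0.0028 -0.0006  0.0014  0.0041  0.0071] z [0.1119 0.1171 0.122 ]
v range [-0.0563  0.0511] line slope deg -4.6
at [ 0.5091 -0.2931  0.2557] t 10.07 w 0.0856 turn [ -0.3  -0.2 -95.9] shift [19.1   3.57  0.57] shift untur [  1.59 -19.36   0.68]
[-0.52  0.37  0.04  1.25  0.    2.64]
```

```bash
python3 -m pendant '[[0,0,0,0,0,-10.65,-1],[0,0,0,0,0,-10.65,-1],[0,0,0,0,0,-10.65,-1],[0,0,0,0,0,-10.65,-1],[0,0,0,0,0,-10.65,-1],[0,0,0,0,0,-10.65,-1],[0,0,0,0,0,-10.65,-1],[0,0,0,0,0,-10.65,-1],[0,0,0,0,0,-10.65,-1],[0,0,0,0,0,0,-1]]'; python3 -m pendant '[[4.9,1.7,0.5,0,0,0,0],[4.9,1.7,0.5,0,0,0,0],[4.9,1.7,0.5,0,0,0,0],[4.9,1.7,0.5,0,0,0,0],[4.9,1.7,0.5,0,0,0,0],[4.9,1.7,0.5,0,0,0,0],[0,0,0,0,0,0,0],[0,0,0,0,0,0,0]]'; python3 -c "
from h import *
go(.590,.009,.112,94.5)"
```

```text
t: 11.32
tcp_pos: [0.5093, -0.2933, 0.2563]
orientation: [0.681, 0.733, 0.002, -0.002]
force: [-0.2, -0.3, -0.2]
gripper_width: 0.0856
grasp_force: 0.0
t: 12.32
tcp_pos: [0.5886, 0.0076, 0.2278]
orientation: [0.68, 0.733, 0.001, -0.002]
force: [-0.1, -1.1, -0.4]
gripper_width: 0.0426
grasp_force: 0.0
at [0.5886 0.0076 0.2278] t 12.32 w 0.0426 turn [-0.  -0.3 -0.2] shift [ 0.12  0.15 11.58] shift untur [ 0.07  0.15 11.58]
```

```bash
python3 -m pendant '[[0.1,0.15,2.5,0,0,0,0.3],[0,0,3.5,0,0,0,0.3],[0,0,3,0,0,0,0.3],[0,0,1.5,0,0,0,0.3],[0,0,1,0,0,0,0.3],[0,0,0,0,0,0,0.3],[0,0,0,0,0,0,0.3]]'; python3 -m pendant '[[0,0,0,0,0,0,0.6],[0,0,0,0,0,0,1],[0,0,0,0,0,0,1],[0,0,0,0,0,0,1]]'; python3 -c "
from h import *
a=np.radians(4.5); p=robot.sense()['tcp_pos']; go(p[0]-.15*np.cos(a),p[1]-.15*np.sin(a),p[2],94.5)"
```

```text
t: 13.2
tcp_pos: [0.5911, 0.0093, 0.114]
orientation: [0.68, 0.733, 0.003, -0.001]
force: [0.2, -0.0, 0.2]
gripper_width: 0.0294
grasp_force: 0.0
t: 13.7
tcp_pos: [0.5907, 0.0095, 0.1139]
orientation: [0.68, 0.733, 0.002, -0.001]
force: [-1.2, -1.1, 5.4]
gripper_width: 0.0078
grasp_force: 58.7
at [0.5907 0.0095 0.1139] t 13.7 w 0.0078 turn [ 0.1 -0.3 -0.2] shift [ -0. -15.   0.] shift untur [ -0.04 -15.    -0.03]
```

```bash
python3 -m pendant '[[0,-0.7,0,0,0,0,1],[0,-1.5,0,0,0,0,1],[0,-1.7,0,0,0,0,1],[0,-1.7,0,0,0,0,1],[0,-1.7,0,0,0,0,1],[0,-1.7,0,0,0,0,1],[0,-1.7,0,0,0,0,1],[0,-1.7,0,0,0,0,1],[0,-1,0,0,0,0,1],[0,-0.5,0,0,0,0,1],[0,0,0,0,0,0,1]]'; python3 -m pendant '[[0,-0.4,0,0,0,0,1],[0,-0.3,0,0,0,0,1],[0,0,0,0,0,0,1]]'
```

```text
t: 15.08
tcp_pos: [0.4517, -0.001, 0.1138]
orientation: [0.68, 0.733, 0.003, -0.001]
force: [-1.5, 0.3, 9.1]
gripper_width: 0.0077
grasp_force: 59.9
t: 15.45
tcp_pos: [0.4454, -0.0015, 0.1138]
orientation: [0.68, 0.733, 0.003, -0.001]
force: [-0.2, 1.2, 7.0]
gripper_width: 0.0079
grasp_force: 59.8
```

```bash
python3 -m pendant '[[0,-0.3,0,0,0,0,1],[0,0,0,0,0,0,1]]';python3 -m pendant '[[0,-0.3,0,0,0,0,1],[0,0,0,0,0,0,1]]'
```

```text
t: 15.7
tcp_pos: [0.4434, -0.0016, 0.1138]
orientation: [0.68, 0.733, 0.004, -0.0]
force: [2.5, 1.3, 5.9]
gripper_width: 0.0076
grasp_force: 59.7
t: 15.95
tcp_pos: [0.4433, -0.0016, 0.1139]
orientation: [0.68, 0.733, 0.005, 0.001]
force: [9.2, 2.7, -1.2]
gripper_width: 0.0077
grasp_force: 59.0
```

```bash
python3 -m pendant '[[0,0.35,0,0,0,0,1],[0,0,0,0,0,0,0.6],[0,0,0,0,0,0,0.3],[0,0,0,0,0,0,0.3],[0,0,-2,0,0,0,0.3],[0,0,-4,0,0,0,0.3],[0,0,-5,0,0,0,0],[0,0,-4,0,0,0,-1]]';  python3 -c "
from h import *
go(.50,.212,.25,182)
go(.50,.212,.25,150)"
```

```text
t: 16.95
tcp_pos: [0.4418, -0.0026, 0.2644]
orientation: [0.68, 0.733, 0.002, -0.002]
force: [0.3, 0.0, -0.5]
gripper_width: 0.0599
grasp_force: 0.0
at [ 0.4418 -0.0026  0.2644] t 16.95 w 0.0599 turn [  0.2  -0.2 -87.7] shift [-6.56 21.25  1.44] shift untur [20.96  7.42  1.55]
at [ 0.4418 -0.0026  0.2644] t 16.95 w 0.0599 turn [  0.2  -0.2 -55.7] shift [ 5.7  21.5   1.44] shift untur [20.96  7.42  1.55]
```

```bash
python3 -m pendant '[[0,0,0,0,0,-10.6,0],[0,0,0,0,0,-10.6,0],[0,0,0,0,0,-10.6,0],[0,0,0,0,0,-10.6,0],[0,0,0,0,0,-10.6,0],[0,0,0,0,0,-10.6,0],[0,0,0,0,0,-10.6,0],[0,0,0,0,0,-10.6,0],[0,0,0,0,0,-2.7,0],[0,0,0,0,0,0,0]]'; python3 -c "
from h import *
go(.5165,.212,.2,182)"
```

```text
t: 18.2
tcp_pos: [0.4416, -0.0026, 0.2625]
orientation: [-0.016, 1.0, 0.002, -0.0]
force: [-0.1, -0.1, -0.4]
gripper_width: 0.0425
grasp_force: 0.0
at [ 0.4416 -0.0026  0.2625] t 18.2 w 0.0425 turn [ 0.3 -0.  -0.2] shift [-8.23 21.19  6.25] shift untur [-8.16 21.18  6.35]
```

```bash
python3 -m pendant '[[-1.6,4.2,1,0,0,0,0],[-1.6,4.3,1,0,0,0,0],[-1.6,4.3,1,0,0,0,0],[-1.6,4.3,1,0,0,0,0],[-1.7,4.2,1,0,0,0,0],[0,0,0,0,0,0,0],[0,0,0,0,0,0,0]]'; python3 - <<'E'
from h import *
go(.5165,.212,.2,182)
for n in('scene','top'):
    im,d=snap(n,n+'6.png'); w=world(n,d)
    np.save(n+'6.npy',w)
E
```

```text
t: 19.08
tcp_pos: [0.5156, 0.2127, 0.2136]
orientation: [-0.016, 1.0, 0.002, -0.001]
force: [-0.8, -0.3, -1.1]
gripper_width: 0.0431
grasp_force: 0.0
at [0.5156 0.2127 0.2136] t 19.07 w 0.0431 turn [ 0.2 -0.1 -0.2] shift [-0.09 -0.07  1.36] shift untur [-0.09 -0.08  1.36]
```

View pics/top6.png

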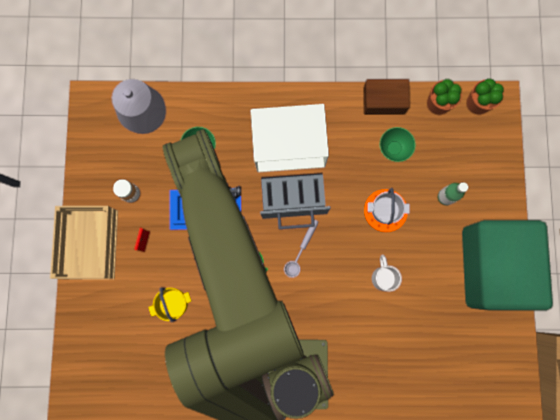

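View pics/scene6.png

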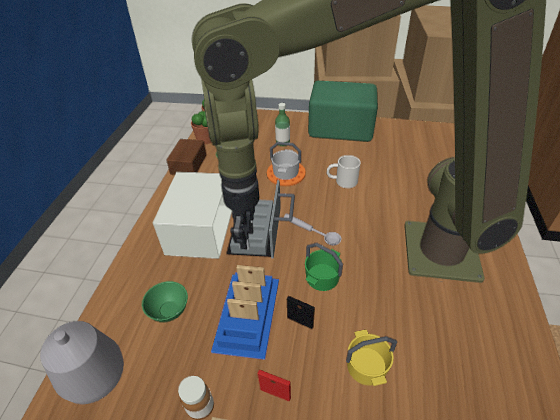

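The tray is out: its four slots show at top columns about 270–320, rows 180–205, the pot is on the trivet at (386,208), and the boards are untouched. Next, the slot geometry.

```bash
python3 - <<'E'
from h import *
w=np.load('top6.npy'); im=cv2.imread('pics/top6.png')
a=np.radians(4.5); ex=np.array([np.cos(a),np.sin(a)]); ey=np.array([-np.sin(a),np.cos(a)])
q=w[...,:2]-[.4437,-.002]; u=q@ex; v=q@ey
g=im.mean(2); z=w[...,2]
reg=(u>.03)&(u<.2)&(abs(v)<.13)
# profile along u at |v|<.1
print('u: zmed, gray')
for b in np.arange(.03,.2,.005):
    k=reg&(abs(u-b-.0025)<.0025)&(abs(v)<.09); print(round(b+.0025,4),k.sum(),np.percentile(z[k],[10,50,90]).round(3),g[k].mean().round(0))
print('v')
for b in np.arange(-.115,.115,.0035):
    k=reg&(abs(v-b)<.00175)&(u>.085)&(u<.13); print(round(b,4),k.sum(),np.percentile(z[k],[10,50,90]).round(3),g[k].mean().round(0))
cv2.imwrite('pics/crop6.png',cv2.resize(im[165:240,255:335],None,fx=7,fy=7,interpolation=cv2.INTER_CUBIC))
E
```

```text
u: zmed, gray
0.0325 84 [-0.004  0.001  0.114] 103.0
0.0375 86 [-0.003  0.002  0.06 ] 103.0
0.0425 83 [-0.004  0.002  0.115] 105.0
0.0475 401 [0.001 0.068 0.124] 77.0
0.0525 91 [0.12  0.126 0.13 ] 126.0
0.0575 14 [0.118 0.123 0.125] 104.0Traceback (most recent call last):
  File "<stdin>", line 10, in <module>
    return _quantile_unchecked(
        a, q, axis, out, overwrite_input, method, keepdims, weights)
    return _ureduce(a,
                    func=_quantile_ureduce_func,
    ...<5 lines>...
                    overwrite_input=overwrite_input,
                    method=method)
    r = func(a, **kwargs)
    result = _quantile(arr,
                       quantiles=q,
    ...<2 lines>...
                       out=out,
                       weights=wgt)
    slices_having_nans = np.isnan(arr[-1, ...])
                                  ~~~^^^^^^^^^
IndexError: index -1 is out of bounds for axis 0 with size 0
```

```bash
python3 - <<'E'
from h import *
a=np.radians(4.5); ex=np.array([np.cos(a),np.sin(a)]); ey=np.array([-np.sin(a),np.cos(a)])
w=np.load('top6.npy'); im=cv2.imread('pics/top6.png'); g=im.mean(2)
q=w[...,:2]-[.4437,-.002]; u=q@ex; v=q@ey; z=w[...,2]
reg=(u>.03)&(u<.22)&(abs(v)<.13)
for b in np.arange(.06,.22,.005):
    k=reg&(abs(u-b)<.0025)&(abs(v)<.09)
    if k.sum(): print(round(b,4),k.sum(),np.percentile(z[k],[10,50,90]).round(3),g[k].mean().round(0))
print('v')
for b in np.arange(-.115,.115,.0035):
    k=reg&(abs(v-b)<.00175)&(u>.09)&(u<.14)
    if k.sum(): print(round(b,4),k.sum(),np.percentile(z[k],[10,50,90]).round(3),g[k].mean().round(0))
cv2.imwrite('pics/crop6.png',cv2.resize(im[165:240,255:335],None,fx=7,fy=7,interpolation=cv2.INTER_CUBIC))
E
```

```text
0.07 78 [0.03  0.042 0.051] 108.0
0.075 91 [0.042 0.048 0.052] 136.0
0.08 88 [0.043 0.047 0.052] 131.0
0.085 61 [0.042 0.047 0.051] 131.0
0.09 87 [0.014 0.044 0.052] 116.0
0.095 87 [0.012 0.045 0.05 ] 107.0
0.1 90 [0.012 0.044 0.051] 111.0
0.105 88 [0.013 0.044 0.05 ] 108.0
0.11 85 [0.012 0.044 0.051] 110.0
0.115 88 [0.012 0.045 0.051] 108.0
0.12 91 [0.011 0.045 0.051] 109.0
0.125 81 [0.014 0.046 0.05 ] 109.0
0.13 91 [0.011 0.046 0.051] 109.0
0.135 85 [0.013 0.046 0.05 ] 108.0
0.14 87 [0.012 0.045 0.049] 107.0
0.145 94 [0.014 0.045 0.052] 108.0
0.15 80 [0.013 0.046 0.051] 109.0
0.155 85 [0.013 0.045 0.051] 107.0
0.16 131 [0.019 0.045 0.05 ] 112.0
0.165 82 [0.043 0.047 0.052] 136.0
0.17 62 [0.042 0.046 0.05 ] 112.0
0.175 1 [0.02 0.02 0.02] 80.0
0.18 61 [0.009 0.014 0.018] 63.0
0.185 60 [0.007 0.012 0.017] 68.0
0.19 60 [-0.003  0.002  0.006] 104.0
0.195 84 [-0.003  0.001  0.006] 115.0
0.2 84 [-0.003  0.001  0.006] 117.0
0.205 144 [-0.002  0.006  0.138] 198.0
0.21 178 [0.002 0.132 0.139] 238.0
0.215 169 [0.003 0.131 0.139] 239.0
v
-0.115 16 [-0.003 -0.     0.004] 111.0
-0.1115 14 [-0.00
[... 1623 characters left out ...]
049 0.051] 138.0
0.0495 17 [0.042 0.047 0.051] 138.0
0.053 16 [0.043 0.048 0.052] 138.0
0.0565 17 [0.045 0.048 0.055] 139.0
0.06 16 [0.043 0.047 0.051] 140.0
0.0635 16 [0.043 0.047 0.05 ] 131.0
0.067 13 [0.008 0.013 0.044] 87.0
0.0705 16 [0.01  0.012 0.015] 46.0
0.074 17 [0.009 0.012 0.019] 35.0
0.0775 17 [0.009 0.013 0.017] 46.0
0.081 22 [0.034 0.046 0.052] 97.0
0.0845 18 [0.043 0.047 0.051] 137.0
0.088 16 [0.045 0.048 0.052] 141.0
0.0915 18 [0.045 0.046 0.05 ] 138.0
0.095 11 [0.045 0.047 0.052] 127.0
0.0985 14 [-0.     0.005  0.013] 112.0
0.102 16 [-0.002  0.003  0.007] 106.0
0.1055 18 [-0.004  0.002  0.007] 107.0
0.109 14 [-0.004 -0.     0.005] 107.0
0.1125 17 [-0.004  0.001  0.005] 108.0
```

View pics/crop6.png

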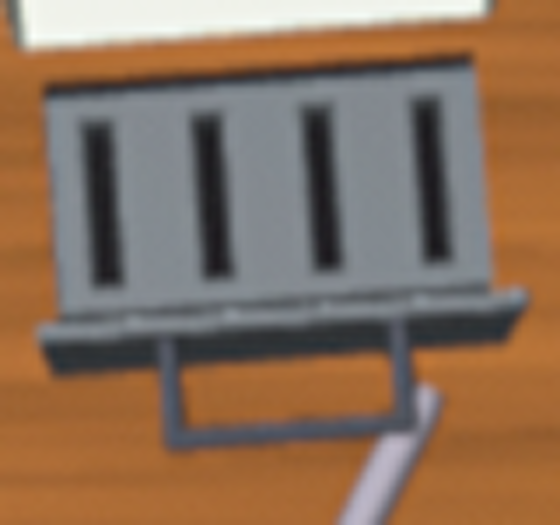

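The crop shows four dark slots at crop columns 100, 210, 320 and 432, with mouth z about 0.046 and floor about 0.012. That makes the slot centres 4: (.561,.081), 3: (.565,.031), 2: (.569,-.019) and 1: (.573,-.069). Now I grasp the first board.

```bash
python3 -m pendant '[[-0.1,-0.05,3,0,0,0,0],[0,0,4,0,0,0,0],[0,0,4,0,0,0,0],[0,0,2,0,0,0,0],[0,0,1.2,0,0,0,0],[0,0,0,0,0,0,0],[0,0,0,0,0,0,0]]'; python3 -m pendant '[[0,0,0,0,0,0,0.5],[0,0,0,0,0,0,1],[0,0,0,0,0,0,1],[0,0,0,0,0,0,1]]';  python3 -m pendant '[[0,0,-2,0,0,0,1],[0,0,-4,0,0,0,1],[0,0,-5,0,0,0,1],[0,0,-4,0,0,0,1],[0,0,0,0,0,0,1],[0,0,0,0,0,0,1]]'; python3 -c "
from h import *
go(.569,-.0191,.22,184.5)"
```

```text
t: 20.05
tcp_pos: [0.5182, 0.2135, 0.0731]
orientation: [-0.016, 1.0, 0.003, 0.001]
force: [0.7, 0.4, 0.1]
gripper_width: 0.0427
grasp_force: 0.0
t: 20.55
tcp_pos: [0.5178, 0.2136, 0.0726]
orientation: [-0.016, 1.0, 0.003, 0.001]
force: [-0.6, -0.3, 5.8]
gripper_width: 0.0094
grasp_force: 60.9
t: 21.3
tcp_pos: [0.5167, 0.2124, 0.221]
orientation: [-0.016, 1.0, 0.002, -0.001]
force: [-0.8, 0.1, -0.8]
gripper_width: 0.0094
grasp_force: 60.1
at [0.5167 0.2124 0.221 ] t 21.3 w 0.0094 turn [ 0.3 -0.1 -2.7] shift [ -3.4  -23.49   0.1 ] shift untur [-4.490e+00 -2.331e+01 -1.000e-02]
```

```bash
python3 -m pendant '[[0,0,0,0,0,-2.7,1],[-0.6,-3,0,0,0,0,1],[-0.6,-5,0,0,0,0,1],[-0.6,-5,0,0,0,0,1],[-0.6,-5,0,0,0,0,1],[-0.6,-3.5,0,0,0,0,1],[-0.6,-2,0,0,0,0,1],[0,0,0,0,0,0,1],[0,0,0,0,0,0,1],[0,0,0,0,0,0,1]]'; python3 - <<'E'
from h import *
go(.571,-.0191,.12,184.5)
n='scene'; im,d=snap(n,'scene7.png'); w=world(n,d)
hsv=cv2.cvtColor(im,cv2.COLOR_BGR2HSV)
a=np.radians(4.5); ex=np.array([np.cos(a),np.sin(a)]); ey=np.array([-np.sin(a),np.cos(a)])
k=(abs(w[...,1]+.019)<.03)&(w[...,2]>.13)&(w[...,2]<.21)&(abs(w[...,0]-.57)<.06)&(hsv[...,1]>50)
p=w[k]; u=p[:,:2]@ex; print(k.sum(),'u',np.percentile(u,[2,98]).round(4),'tcp u',(robot.sense()['tcp_pos'][:2]@ex).round(4),'zmin',np.percentile(p[:,2],2).round(3))
# slots from the scene view: dark stripes on tray
q=w[...,:2]-[.4437,-.002]; U=q@ex; V=q@ey; g=im.mean(2)
for b in np.arange(-.1,.1,.004):
    k=(abs(V-b)<.002)&(U>.09)&(U<.15)&(w[...,2]<.055)&(w[...,2]>.0)
    if k.sum()>3: print(round(b,4),k.sum(),np.median(w[k][:,2]).round(3),g[k].mean().round(0))
E
```

```text
t: 22.55
tcp_pos: [0.5714, -0.0175, 0.2207]
orientation: [-0.04, 0.999, 0.003, -0.0]
force: [-1.2, -0.4, -0.5]
gripper_width: 0.0094
grasp_force: 60.1
at [ 0.5714 -0.0175  0.2207] t 22.55 w 0.0094 turn [0.3 0.  0.1] shift [ 0.06 -0.15 10.07] shift untur [ 0.06 -0.21 10.06]
356 u [0.5315 0.6001] tcp u 0.5684 zmin 0.157
-0.1 17 0.048 117.0
-0.096 18 0.048 124.0
-0.092 15 0.048 124.0
-0.088 52 0.043 121.0
-0.084 24 0.044 117.0
-0.068 13 0.048 116.0
-0.064 18 0.048 123.0
-0.06 20 0.049 125.0
-0.056 17 0.049 125.0
-0.052 16 0.049 124.0
-0.048 19 0.048 124.0
-0.044 19 0.048 125.0
-0.04 25 0.047 123.0
-0.036 62 0.042 118.0
-0.032 4 0.041 114.0
-0.02 12 0.048 115.0
-0.016 17 0.048 122.0
-0.012 19 0.049 125.0
-0.008 20 0.048 125.0
-0.004 15 0.048 125.0
0.0 23 0.049 124.0
0.004 23 0.048 125.0
0.008 15 0.048 125.0
0.012 58 0.042 121.0
0.016 38 0.042 116.0
0.028 7 0.047 112.0
0.032 17 0.048 118.0
0.036 20 0.049 125.0
0.04 24 0.048 125.0
0.044 20 0.048 125.0
0.048 19 0.048 125.0
0.052 22 0.048 125.0
0.056 23 0.048 125.0
0.06 24 0.048 125.0
0.064 83 0.04 116.0
0.068 8 0.043 109.0
0.08 17 0.048 114.0
0.084 25 0.048 123.0
0.088 18 0.048 119.0
0.092 130 0.032 105.0
0.096 129 0.021 90.0
```

View pics/scene7.png

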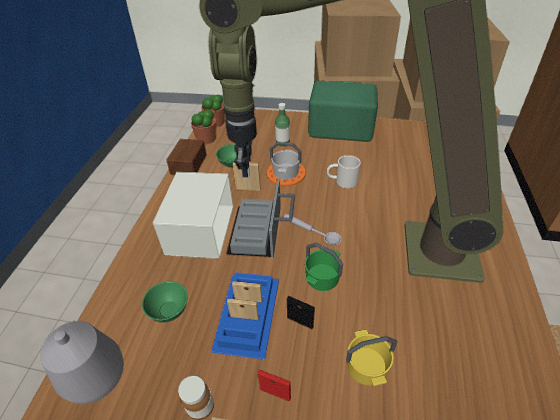

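The board hangs upright over slot 2 at scene (247,176), with two boards left in the drainer at (247,292) and (242,310). Both views put slot 2 at v of about -0.0275. Lowering to just above the mouth, then correcting.

```bash
python3 -m pendant '[[0.15,-0.16,3,0,0,0,1],[0,0,3,0,0,0,1],[0,0,2.5,0,0,0,1],[0,0,1.4,0,0,0,1],[0,0,0,0,0,0,1],[0,0,0,0,0,0,1],[0,0,0,0,0,0,1]]'; python3 -c "
from h import *
go(.5695,-.0195,.0786,184.5)"
```

```text
t: 23.48
tcp_pos: [0.5714, -0.02, 0.123]
orientation: [-0.04, 0.999, 0.002, 0.001]
force: [-0.5, -0.1, -0.6]
gripper_width: 0.009
grasp_force: 60.1
at [ 0.5714 -0.02    0.123 ] t 23.48 w 0.009 turn [0.3 0.2 0. ] shift [0.18 0.06 4.44] shift untur [0.19 0.04 4.44]
```

```bash
python3 -m pendant '[[0.18,0.05,0.6,0,0,0,1],[0,0,0.8,0,0,0,1],[0,0,0.8,0,0,0,1],[0,0,0.8,0,0,0,1],[0,0,0.5,0,0,0,1],[0,0,0,0,0,0,1],[0,0,0,0,0,0,1]]'; python3 -c "
from h import *
go(.5695,-.0195,.0786,184.5)"
```

```text
t: 24.35
tcp_pos: [0.5712, -0.0195, 0.0889]
orientation: [-0.04, 0.999, 0.002, 0.003]
force: [-0.8, -0.3, 9.7]
gripper_width: 0.0092
grasp_force: 61.8
at [ 0.5712 -0.0195  0.0889] t 24.35 w 0.0092 turn [0.3 0.4 0. ] shift [0.17 0.01 1.03] shift untur [0.17 0.01 1.03]
```

```bash
cat >> h.py <<'E'
def boards(n='scene',f=None):
    im,d=snap(n,f); w=world(n,d); hsv=cv2.cvtColor(im,cv2.COLOR_BGR2HSV)
    k=(hsv[...,0]>8)&(hsv[...,0]<28)&(hsv[...,1]>50)&(w[...,2]>.055)&(w[...,2]<.2)&(abs(w[...,0]-.55)<.1)&(abs(w[...,1]-.12)<.25)
    c,l,st,_=cv2.connectedComponentsWithStats(k.astype(np.uint8))
    for i in range(1,c):
        if st[i,4]>25:
            p=w[l==i]; print(n,st[i],'mean',p.mean(0).round(4),'x',np.percentile(p[:,0],[2,98]).round(4),'z',np.percentile(p[:,2],[2,98]).round(4),rectfit(p)[2])
    return im,w
E
python3 - <<'E'
from h import *
boards('scene','scene8.png'); boards('top')
E
```

```text
scene [233 196  30  20 266] mean [ 0.5754 -0.0135  0.0839] x [0.5349 0.6189] z [0.0561 0.1383] 41.4
scene [232 282  29  16 356] mean [0.5124 0.2661 0.0807] x [0.4798 0.545 ] z [0.0554 0.0988] 2.3
scene [227 299  31  16 367] mean [0.5102 0.316  0.0815] x [0.4784 0.5435] z [0.0561 0.0986] 3.3
top [191 194   6  24 123] mean [0.5137 0.3107 0.0876] x [0.4822 0.5447] z [0.0596 0.1035] 2.7
top [208 194   5  23 106] mean [0.5136 0.2606 0.0873] x [0.4832 0.5445] z [0.0585 0.1035] 1.5
```

View pics/scene8.png

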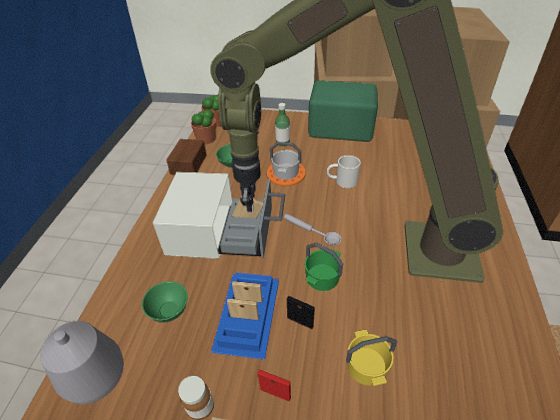

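The board's lower edge looks to be in slot 2, with the board at scene (248,207). Continuing down while watching force.

```bash
python3 -m pendant '[[0.1,0,0.3,0,0,0,1],[0,0,0.2,0,0,0,1],[0,0,0,0,0,0,1]]'; python3 - <<'E'
from h import *
n='scene'; im,d=snap(n); w=world(n,d); hsv=cv2.cvtColor(im,cv2.COLOR_BGR2HSV)
k=(hsv[...,1]>50)&(hsv[...,0]>8)&(hsv[...,0]<28)&(abs(w[...,0]-.57)<.045)&(abs(w[...,1]+.0155)<.012)&(w[...,2]>.045)
print(k.sum(),np.percentile(w[k],[1,5,50,95,99],axis=0).round(4)); print(robot.sense()['force'].round(1),robot.sense()['tcp_pos'].round(4))
E
```

```text
t: 24.82
tcp_pos: [0.5733, -0.0194, 0.0869]
orientation: [-0.04, 0.999, 0.002, 0.007]
force: [0.1, 0.5, 21.1]
gripper_width: 0.0093
grasp_force: 63.7
316 [[ 0.5274 -0.0259  0.0465]
 [ 0.5338 -0.0222  0.0492]
 [ 0.5711 -0.0144  0.0788]
 [ 0.6105 -0.0095  0.294 ]
 [ 0.6141 -0.0043  0.4379]]
[-0.9  0.3 21.6] [ 0.5733 -0.0194  0.0869]
```

```bash
python3 - <<'E'
from h import *
n='scene'; im,d=snap(n); w=world(n,d); 
cv2.imwrite('pics/c9.png',cv2.resize(im[165:265,205:305],None,fx=6,fy=6,interpolation=cv2.INTER_CUBIC))
for c in (238,240,257,260):
    print(c,[(r,*(w[r,c]*1000).round(0).astype(int)) for r in range(190,228,2)])
E
```

```text
238 [(190, np.int64(657), np.int64(-182), np.int64(1)), (192, np.int64(655), np.int64(-173), np.int64(0)), (194, np.int64(653), np.int64(-166), np.int64(-3)), (196, np.int64(649), np.int64(-152), np.int64(1)), (198, np.int64(627), np.int64(-88), np.int64(51)), (200, np.int64(603), np.int64(-15), np.int64(110)), (202, np.int64(603), np.int64(-13), np.int64(103)), (204, np.int64(604), np.int64(-13), np.int64(95)), (206, np.int64(605), np.int64(-14), np.int64(86)), (208, np.int64(605), np.int64(-11), np.int64(81)), (210, np.int64(606), np.int64(-12), np.int64(72)), (212, np.int64(607), np.int64(-13), np.int64(63)), (214, np.int64(609), np.int64(-15), np.int64(52)), (216, np.int64(608), np.int64(-12), np.int64(47)), (218, np.int64(605), np.int64(-1), np.int64(49)), (220, np.int64(605), np.int64(3), np.int64(45)), (222, np.int64(601), np.int64(15), np.int64(49)), (224, np.int64(600), np.int64(22), np.int64(47)), (226, np.int64(600), np.int64(24), np.int64(41))]
240 [(190, np.int64(587), np.int64(2), np.int64(164)), (192, np.int64(648), np.int64(-174), np.int64(0)), (194, np.int64(644), np
[... 2083 characters left out ...]
(557), np.int64(-91), np.int64(48)), (202, np.int64(541), np.int64(-29), np.int64(97)), (204, np.int64(538), np.int64(-17), np.int64(101)), (206, np.int64(539), np.int64(-19), np.int64(91)), (208, np.int64(539), np.int64(-18), np.int64(83)), (210, np.int64(547), np.int64(-45), np.int64(49)), (212, np.int64(523), np.int64(42), np.int64(126)), (214, np.int64(522), np.int64(50), np.int64(126)), (216, np.int64(520), np.int64(58), np.int64(126)), (218, np.int64(519), np.int64(65), np.int64(126)), (220, np.int64(517), np.int64(74), np.int64(128)), (222, np.int64(515), np.int64(80), np.int64(126)), (224, np.int64(515), np.int64(85), np.int64(123)), (226, np.int64(512), np.int64(94), np.int64(125))]
```

View pics/c9.png

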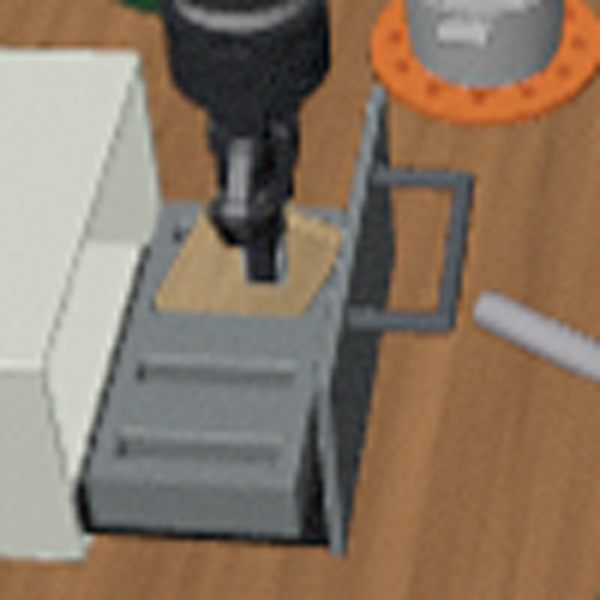

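The crop shows the board has rotated about 20° in the fingers, because its rear lower corner caught the slot's rear rim. That also pushed the tray in about 2 cm. Lifting off to measure the tilt.

```bash
python3 -m pendant '[[0,0,-0.8,0,0,0,1],[0,0,-2,0,0,0,1],[0,0,-4,0,0,0,1],[0,0,-5,0,0,0,1],[0,0,-3,0,0,0,1],[0,0,0,0,0,0,1],[0,0,0,0,0,0,1]]'; cat >> h.py <<'E'
def tray(n,w,im,u0=.4437):
    "slot ends seen on tray top: returns u of dark stripes"
    a=np.radians(4.5); ex=np.array([np.cos(a),np.sin(a)]); ey=np.array([-np.sin(a),np.cos(a)])
    q=w[...,:2]-[u0,-.002]; U=q@ex; V=q@ey; z=w[...,2]
    # panel top (z~.125)
    k=(abs(z-.125)<.007)&(U>.03)&(U<.2)&(abs(V)<.1)&(im.max(2)<190); print(n,'panel top u',np.percentile(U[k],[10,50,90]).round(4),k.sum())
    for v0 in(-.077,-.027,.023,.073):
        k=(abs(V-v0)<.004)&(z<.033)&(z>0)&(U>.06)&(U<.2); 
        if k.sum()>5: print(' slot v',v0,'u',np.percentile(U[k],[2,50,98]).round(4),k.sum())
E
python3 - <<'E'
from h import *
im,w=boards('scene'); tray('scene',w,im)
cv2.imwrite('pics/c10.png',cv2.resize(im[130:270,190:310],None,fx=4.2,fy=4.2,interpolation=cv2.INTER_CUBIC))
im,w=boards('top'); tray('top',w,im)
s=robot.sense(); print(s['tcp_pos'].round(4),s['force'].round(1))
E
```

```text
t: 25.8
tcp_pos: [0.5665, -0.0202, 0.2282]
orientation: [-0.04, 0.999, 0.003, -0.001]
force: [0.1, -0.5, -0.3]
gripper_width: 0.0092
grasp_force: 60.1
scene [228 177  29  12 213] mean [ 0.5808 -0.0125  0.185 ] x [0.5488 0.6188] z [0.1645 0.1995] 2.7
scene [232 282  29  15 346] mean [0.5121 0.2661 0.0813] x [0.4797 0.5452] z [0.0564 0.0991] 2.3
scene [227 299  31  16 366] mean [0.5104 0.3161 0.0818] x [0.4782 0.5431] z [0.0568 0.0983] 1.5
scene panel top u [0.0519 0.0719 0.0768] 199
 slot v -0.077 u [0.0675 0.07   0.0707] 7
 slot v -0.027 u [0.0616 0.0683 0.0711] 13
 slot v 0.023 u [0.0623 0.0695 0.0713] 10
 slot v 0.073 u [0.0626 0.0717 0.094 ] 25
top [191 194   6  24 122] mean [0.5134 0.3107 0.088 ] x [0.4814 0.5443] z [0.0582 0.1029] 1.6
top [208 194   5  23 106] mean [0.5137 0.2606 0.087 ] x [0.4831 0.5443] z [0.0586 0.1019] 0.8
top panel top u [0.0738 0.0782 0.081 ] 55
 slot v 0.073 u [0.0652 0.1478 0.1858] 60
[ 0.5662 -0.0202  0.2277] [ 0.8  0.2 -0.1]
```

View pics/c10.png

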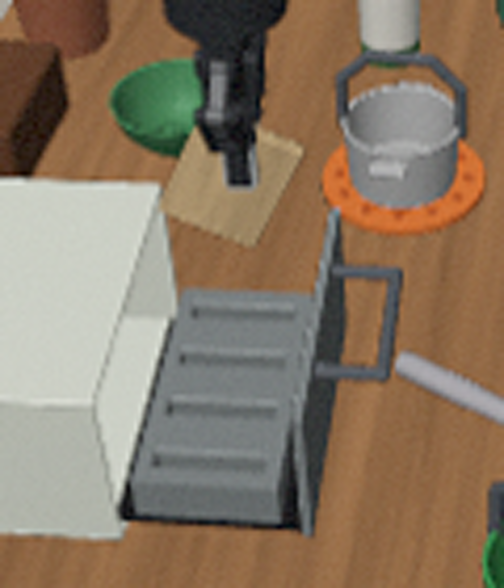

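The held board hangs tilted, with its lowest corner at crop (250,245). I need the tilt angle and the tray's new offset, so I move aside and measure.

```bash
python3 -m pendant '[[0,4,0,0,0,0,1],[0,5,0,0,0,0,1],[0,5,0,0,0,0,1],[0,5,0,0,0,0,1],[0,3,0,0,0,0,1],[0,0,0,0,0,0,1],[0,0,0,0,0,0,1]]'; cat >> h.py <<'E'
def held(f=None):
    "outline of the held board in the x-z plane (mm), scene view"
    im,d=snap('scene',f); w=world('scene',d); s=robot.sense(); t=s['tcp_pos']; hsv=cv2.cvtColor(im,cv2.COLOR_BGR2HSV)
    k=(hsv[...,0]>8)&(hsv[...,0]<28)&(hsv[...,1]>50)&(abs(w[...,1]-t[1])<.025)&(w[...,2]>t[2]-.1)&(w[...,2]<t[2]+.04)&(abs(w[...,0]-t[0])<.08)
    k=cv2.morphologyEx(k.astype(np.uint8),cv2.MORPH_OPEN,np.ones((2,2)))>0
    p=w[k][:,[0,2]]*1000; r=cv2.minAreaRect(p.astype(np.float32)); b=cv2.boxPoints(r)
    print('held n',k.sum(),'tcp',t.round(4),'rect c',np.round(r[0],1),np.round(r[1],1),'ang',round(r[2],1),'corners',b.round(0).tolist(),'y',np.median(w[k][:,1]).round(4))
    return im,w
E
python3 - <<'E'
from h import *
held()
im,d=snap('top'); w=world('top',d); tray('top',w,im)
E
```

```text
t: 26.78
tcp_pos: [0.5495, 0.1984, 0.2297]
orientation: [-0.04, 0.999, 0.002, -0.001]
force: [-0.3, 0.2, -1.3]
gripper_width: 0.0091
grasp_force: 60.1
held n 563 tcp [0.5497 0.198  0.23  ] rect c [588.1 126.2] [ 67.  277.7] ang 20.8 corners [[507.0, 244.0], [606.0, -15.0], [669.0, 8.0], [570.0, 268.0]] y nan
top panel top u [0.0517 0.076  0.0806] 229
 slot v -0.077 u [0.0641 0.1453 0.1852] 62
 slot v -0.027 u [0.0614 0.1477 0.1855] 65
 slot v 0.023 u [0.062  0.1434 0.1854] 68
 slot v 0.073 u [0.0615 0.1451 0.1855] 66
```

```bash
python3 - <<'E'
s=open('h.py').read()
s=s.replace("    k=cv2.morphologyEx(k.astype(np.uint8),cv2.MORPH_OPEN,np.ones((2,2)))>0\n","    c,l,st,_=cv2.connectedComponentsWithStats(k.astype(np.uint8)); k=l==1+st[1:,4].argmax()\n")
s=s.replace("(U>.06)&(U<.2); ","(U>lo)&(U<hi); ").replace("u0=.4437)","u0=.4437,lo=.06,hi=.2)")
open('h.py','w').write(s)
E
python3 - <<'E'
from h import *
held()
im,d=snap('top'); w=world('top',d); tray('top',w,im,lo=.1,hi=.195)
a=np.radians(4.5); ex=np.array([np.cos(a),np.sin(a)]); ey=np.array([-np.sin(a),np.cos(a)])
q=w[...,:2]-[.4437,-.002]; U=q@ex; V=q@ey
for v0 in(-.077,-.027,.023,.073):
    k=(abs(V-v0)<.004)&(U>.09)&(U<.22); o=np.argsort(U[k]); uu=U[k][o]; zz=w[...,2][k][o]
    print(v0,[(round(b,3),int(1000*np.median(zz[abs(uu-b)<.0025]))) for b in np.arange(.1,.205,.004) if (abs(uu-b)<.0025).any()])
E
```

```text
held n 567 tcp [0.5501 0.1979 0.2305] rect c [557.6 214.7] [69.1 93.3] ang 26.0 corners [[506.0, 241.0], [547.0, 158.0], [609.0, 188.0], [568.0, 272.0]] y 0.2033
top panel top u [0.0442 0.0762 0.0803] 239
 slot v -0.077 u [0.1172 0.1512 0.1842] 54
 slot v -0.027 u [0.1183 0.151  0.1849] 57
 slot v 0.023 u [0.1155 0.1517 0.1859] 57
 slot v 0.073 u [0.1156 0.153  0.186 ] 56
-0.077 [(np.float64(0.1), 47), (np.float64(0.104), 45), (np.float64(0.108), 41), (np.float64(0.116), 13), (np.float64(0.12), 11), (np.float64(0.124), 12), (np.float64(0.128), 13), (np.float64(0.132), 13), (np.float64(0.136), 13), (np.float64(0.14), 10), (np.float64(0.144), 9), (np.float64(0.148), 15), (np.float64(0.152), 15), (np.float64(0.156), 12), (np.float64(0.16), 16), (np.float64(0.164), 15), (np.float64(0.168), 18), (np.float64(0.172), 16), (np.float64(0.176), 15), (np.float64(0.18), 12), (np.float64(0.184), 29), (np.float64(0.188), 42), (np.float64(0.192), 45), (np.float64(0.196), 38), (np.float64(0.204), 78)]
-0.027 [(np.float64(0.1), 45), (np.float64(0.104), 45), (np.float64(0.108), 44), (np.float64(0.116)
[... 1125 characters left out ...]
), (np.float64(0.2), 43), (np.float64(0.204), 134)]
0.073 [(np.float64(0.1), 49), (np.float64(0.104), 45), (np.float64(0.108), 44), (np.float64(0.116), 16), (np.float64(0.12), 13), (np.float64(0.124), 13), (np.float64(0.128), 8), (np.float64(0.132), 11), (np.float64(0.136), 13), (np.float64(0.14), 14), (np.float64(0.144), 12), (np.float64(0.148), 11), (np.float64(0.152), 10), (np.float64(0.156), 12), (np.float64(0.16), 13), (np.float64(0.164), 13), (np.float64(0.168), 13), (np.float64(0.172), 21), (np.float64(0.176), 12), (np.float64(0.18), 13), (np.float64(0.184), 21), (np.float64(0.188), 25), (np.float64(0.192), 50), (np.float64(0.196), 45), (np.float64(0.2), 45), (np.float64(0.204), 136)]
```

The board is tilted 26° in the grip. I'll turn the tool about its y so the board hangs upright, put it back in its drainer slot, pull the tray out again, and then regrasp.

```bash
python3 -m pendant '[[0,0,0,0,0,2.5,1],[0,0,0,0,8.7,0,1],[0,0,0,0,8.7,0,1],[0,0,0,0,8.7,0,1],[0,0,0,0,0,0,1],[0,0,0,0,0,0,1],[0,0,0,0,0,0,1]]'; python3 - <<'E'
from h import *
held(); s=robot.sense(); print(s['joints'].round(2)); Rc=R.from_quat(s['orientation']); print(Rc.as_matrix().round(3))
E
```

```text
t: 27.85
tcp_pos: [0.5496, 0.199, 0.2334]
orientation: [-0.018, 0.975, -0.001, -0.223]
force: [0.1, -0.1, 0.2]
gripper_width: 0.009
grasp_force: 60.2
held n 602 tcp [0.5495 0.1991 0.2336] rect c [548.9 219.3] [95.6 68.9] ang 89.7 corners [[514.0, 172.0], [583.0, 171.0], [584.0, 267.0], [515.0, 267.0]] y 0.2035
[0.29 0.72 0.49 1.78 0.11 0.23]
[[-0.9   -0.036 -0.435]
 [-0.035  0.999 -0.01 ]
 [ 0.435  0.006 -0.9  ]]
```

The board is upright again. Moving over its drainer slot, then down vertically.

```bash
python3 -m pendant '[[1.5,0.76,0.74,0,0,0,1],[1.55,0.76,0.74,0,0,0,1],[0,0,0,0,0,0,1],[-1.74,-0.02,3.6,0,0,0,1],[-1.74,-0.02,3.6,0,0,0,1],[-1.2,-0.02,2.5,0,0,0,1],[0,0,0,0,0,0,1],[0,0,0,0,0,0,1],[0,0,0,0,0,0,1]]'; python3 - <<'E'
from h import *
held(); s=robot.sense(); print(s['orientation'].round(3),s['force'].round(1))
boards('scene'); boards('top')
E
```

```text
t: 29.02
tcp_pos: [0.5161, 0.2132, 0.125]
orientation: [-0.018, 0.974, -0.001, -0.224]
force: [0.4, 0.8, -0.3]
gripper_width: 0.0093
grasp_force: 60.2
held n 477 tcp [0.5161 0.2132 0.1248] rect c [515.3 112.4] [69.4 99.8] ang 1.6 corners [[479.0, 161.0], [482.0, 62.0], [551.0, 64.0], [549.0, 163.0]] y 0.2177
[-0.018  0.974 -0.001 -0.224] [ 0.2  0.8 -0.9]
scene [236 252  29  27 475] mean [0.5081 0.2175 0.1064] x [0.4812 0.5474] z [0.0649 0.1533] 41.1
scene [232 282  29  15 352] mean [0.5122 0.2662 0.081 ] x [0.4796 0.5455] z [0.0559 0.0993] 1.2
scene [227 299  31  16 368] mean [0.5106 0.3161 0.0815] x [0.4784 0.5435] z [0.0565 0.0984] 1.6
top [191 194   6  23 120] mean [0.514  0.3108 0.088 ] x [0.4826 0.5461] z [0.0592 0.1025] 1.9
```

```bash
python3 -m pendant '[[-0.65,0,1.35,0,0,0,1],[-0.44,0,0.9,0,0,0,1],[-0.44,0,0.9,0,0,0,1],[-0.44,0,0.9,0,0,0,1],[0,0,0,0,0,0,1],[0,0,0,0,0,0,1]]'
```

```text
t: 29.92
tcp_pos: [0.5151, 0.2132, 0.0784]
orientation: [-0.018, 0.974, -0.002, -0.226]
force: [-0.1, -0.7, -0.3]
gripper_width: 0.0095
grasp_force: 60.1
```

```bash
python3 -m pendant '[[-0.26,0,0.54,0,0,0,1],[-0.22,0,0.45,0,0,0,1],[0,0,0,0,0,0,1],[0,0,0,0,0,0,1]]'; python3 -c "
from h import *
held()"
```

```text
t: 30.42
tcp_pos: [0.5152, 0.2134, 0.0705]
orientation: [-0.018, 0.974, -0.001, -0.225]
force: [-0.7, -0.8, 15.3]
gripper_width: 0.0089
grasp_force: 62.2
held n 238 tcp [0.5152 0.2134 0.0705] rect c [506.4  69.4] [69.4 69.7] ang 13.3 corners [[465.0, 95.0], [481.0, 28.0], [548.0, 43.0], [532.0, 111.0]] y 0.2173
```

```bash
python3 -m pendant '[[0,0,0,0,0,0,0.6],[0,0,0,0,0,0,0],[0,0,0,0,0,0,0],[0,0,0,0,0,0,0],[0,0,-3,0,0,0,0],[0,0,-5,0,0,0,0],[0,0,-5,0,0,0,0],[0,0,0,0,-8.7,0,0],[0,0,0,0,-8.7,0,0],[0,0,0,0,-8.7,0,0],[0,0,0,0,0,0,0]]'; python3 - <<'E'
from h import *
boards('scene'); boards('top'); im,d=snap('top'); w=world('top',d); tray('top',w,im,lo=.1,hi=.195)
a=np.radians(4.5); ex=np.array([np.cos(a),np.sin(a)])
bar=np.array([.4437,-.002])+.0263*ex
print('bar',bar); go(bar[0],bar[1]-.002,.21,94.5)
E
```

```text
t: 31.85
tcp_pos: [0.5671, 0.2136, 0.1836]
orientation: [-0.018, 1.0, 0.002, -0.003]
force: [-0.1, 0.4, -0.6]
gripper_width: 0.0428
grasp_force: 0.0
scene [236 266  29  15 356] mean [0.5135 0.2175 0.0813] x [0.4805 0.5469] z [0.0562 0.0991] 3.0
scene [231 285  30  14 299] mean [0.5118 0.2746 0.0821] x [0.4792 0.5453] z [0.0566 0.0984] 1.6
scene [227 299  31  16 370] mean [0.5105 0.3161 0.0815] x [0.4782 0.5436] z [0.0557 0.0987] 2.8
top panel top u [0.0454 0.0761 0.0806] 239
 slot v -0.077 u [0.1177 0.1496 0.186 ] 54
 slot v -0.027 u [0.1183 0.1541 0.1857] 56
 slot v 0.023 u [0.1162 0.1532 0.1844] 56
 slot v 0.073 u [0.1163 0.1509 0.1866] 53
bar [4.69918926e-01 6.34742176e-05]
at [0.5737 0.2152 0.1848] t 32.0 w 0.0427 turn [ 0.3 -0.2 87.5] shift [-20.83 -12.05  -2.52] shift untur [ 11.14 -21.31  -2.64]
```

The board is back in its slot. Going to the handle again, measuring the bar first.

```bash
python3 -m pendant '[[0,0,-2.5,0,0,10.6,0.3],[0,0,0,0,0,10.6,0.3],[0,0,0,0,0,10.6,0.3],[0,0,0,0,0,10.6,0.3],[0,0,0,0,0,10.6,0.3],[0,0,0,0,0,10.6,0.3],[0,0,0,0,0,10.6,0.3],[0,0,0,0,0,10.6,0.3],[0,0,0,0,0,2.7,0.3],[0,0,0,0,0,0,0.3]]'; python3 - <<'E'
from h import *
a=np.radians(4.5); ex=np.array([np.cos(a),np.sin(a)]); ey=np.array([-np.sin(a),np.cos(a)]); o=[]
for n in('scene','top'):
    im,d=snap(n); w=world(n,d)
    q=w[...,:2]-[.47,-.002]; u=q@ex; v=q@ey
    k=(w[...,2]>.1)&(w[...,2]<.13)&(abs(v)<.032)&(abs(u)<.03)
    o.append(np.median(u[k])); print(n,k.sum(),'u',np.percentile(u[k],[2,25,50,75,98]).round(4))
b=np.array([.47,-.002])+np.mean(o)*ex; print(b); go(b[0],b[1],.21,94.5)
E
```

```text
t: 33.25
tcp_pos: [0.5745, 0.215, 0.209]
orientation: [0.679, 0.735, 0.002, -0.002]
force: [0.6, 0.5, 0.1]
gripper_width: 0.0299
grasp_force: 0.0
scene 52 u [-0.0061 -0.004  -0.0017  0.0008  0.003 ]
top 70 u [-0.0019 -0.0002  0.0018  0.0043  0.0071]
[ 0.47003844 -0.00199697]
at [0.5737 0.2148 0.2089] t 33.35 w 0.0298 turn [ 0.  -0.3  0.1] shift [-20.8  -12.03  -0.11] shift untur [-20.79 -12.06  -0.22]
```

```bash
python3 -m pendant '[[-4.1,-2.4,0,0,0,0,0.3],[-4.2,-2.4,0,0,0,0,0.3],[-4.2,-2.4,0,0,0,0,0.3],[-4.2,-2.4,0,0,0,0,0.3],[-4.1,-2.4,0,0,0,0,0.3],[0,0,0,0,0,0,0.3],[0,0,0,0,0,0,0.3],[0,0,0,0,0,0,0.3]]'; python3 -c "
from h import *
go(.4702,-.002,.112,94.5)"
```

```text
t: 34.35
tcp_pos: [0.4699, -0.0014, 0.2081]
orientation: [0.678, 0.735, 0.002, -0.002]
force: [-0.1, -0.1, 0.5]
gripper_width: 0.0298
grasp_force: 0.0
at [ 0.4699 -0.0014  0.2081] t 34.35 w 0.0298 turn [ 0.1 -0.3  0.1] shift [-0.06  0.02  9.61] shift untur [-0.11  0.01  9.61]
```

```bash
python3 -m pendant '[[0,0,3,0,0,0,0.3],[0,0,3,0,0,0,0.3],[0,0,2,0,0,0,0.3],[0,0,1.4,0,0,0,0.3],[0,0,0,0,0,0,0.3],[0,0,0,0,0,0,0.6],[0,0,0,0,0,0,1],[0,0,0,0,0,0,1],[0,0,0,0,0,0,1]]';  python3 -m pendant '[[0,-0.6,0,0,0,0,1],[0,-1,0,0,0,0,1],[0,-0.7,0,0,0,0,1],[0,-0.3,0,0,0,0,1],[0,0,0,0,0,0,1]]'
```

```text
t: 35.48
tcp_pos: [0.4699, -0.0017, 0.1149]
orientation: [0.679, 0.735, 0.003, -0.001]
force: [-0.7, 1.2, 5.8]
gripper_width: 0.0078
grasp_force: 58.9
t: 36.1
tcp_pos: [0.4436, -0.0037, 0.1149]
orientation: [0.679, 0.735, 0.003, -0.001]
force: [1.0, 2.2, 7.1]
gripper_width: 0.0077
grasp_force: 59.7
```

```bash
python3 -m pendant '[[0,0,0,0,0,0,0.6],[0,0,0,0,0,0,0.3],[0,0,0,0,0,0,0.3],[0,0,-2,0,0,0,0.3],[0,0,-4,0,0,0,0.3],[0,0,-4,0,0,0,0],[0,0,0,0,0,-10.6,0],[0,0,0,0,0,-10.6,0],[0,0,0,0,0,-10.6,0],[0,0,0,0,0,-10.6,0]]'; python3 -m pendant '[[0,0,0,0,0,-10.6,0],[0,0,0,0,0,-10.6,0],[0,0,0,0,0,-10.6,0],[0,0,0,0,0,-10.6,0],[0,0,0,0,0,-2.7,0],[0,0,0,0,0,0,0]]'; python3 - <<'E'
from h import *
im,d=snap('top'); w=world('top',d); tray('top',w,im,lo=.085,hi=.17)
go(.5165,.2125,.2,182)
E
```

```text
t: 37.35
tcp_pos: [0.4426, -0.0045, 0.2136]
orientation: [0.364, 0.931, 0.002, -0.001]
force: [-0.1, 0.5, 1.0]
gripper_width: 0.0427
grasp_force: 0.0
t: 38.1
tcp_pos: [0.4426, -0.0044, 0.2136]
orientation: [-0.018, 1.0, 0.002, -0.0]
force: [-0.2, -0.7, -0.8]
gripper_width: 0.0426
grasp_force: 0.0
top panel top u [0.0477 0.0513 0.055 ] 53
 slot v 0.073 u [0.0904 0.127  0.1595] 61
at [ 0.4427 -0.0044  0.2137] t 38.15 w 0.0426 turn [ 0.3 -0.  -0. ] shift [-8.13 21.42  1.37] shift untur [-8.13 21.42  1.47]
```

```bash
python3 -m pendant '[[-1.6,4.3,0,0,0,0,0],[-1.6,4.3,0,0,0,0,0],[-1.6,4.3,0,0,0,0,0],[-1.6,4.3,0,0,0,0,0],[-1.7,4.2,0,0,0,0,0],[0,0,0,0,0,0,0],[0,0,0,0,0,0,0],[0,0,3,0,0,0,0],[0,0,4,0,0,0,0],[0,0,3,0,0,0,0],[0,0,0,0,0,0,0],[0,0,0,0,0,0,0]]'; python3 -c "
from h import *
go(.5160,.2130,.071,182)"
```

```text
t: 39.65
tcp_pos: [0.5168, 0.2123, 0.1163]
orientation: [-0.017, 1.0, 0.003, 0.001]
force: [0.2, 0.8, 0.5]
gripper_width: 0.0423
grasp_force: 0.0
at [0.5168 0.2123 0.1163] t 39.65 w 0.0423 turn [ 0.3  0.1 -0. ] shift [0.08 0.07 4.53] shift untur [0.09 0.05 4.53]
```

```bash
python3 -m pendant '[[0.08,0.06,2.5,0,0,0,0],[0,0,2.3,0,0,0,0],[0,0,0,0,0,0,0],[0,0,0,0,0,0,0],[0,0,0,0,0,0,0.5],[0,0,0,0,0,0,1],[0,0,0,0,0,0,1],[0,0,0,0,0,0,1],[0,0,0,0,0,0,1]]'; python3 -m pendant '[[0,0,-2,0,0,0,1],[0,0,-4,0,0,0,1],[0,0,-5,0,0,0,1],[0,0,-4,0,0,0,1],[0,0,0,0,0,-2.5,1],[0,0,0,0,0,0,1]]'; python3 -c "
from h import *
held()
go(.5690,-.0195,.22,184.5)"
```

```text
t: 40.78
tcp_pos: [0.5164, 0.2138, 0.0682]
orientation: [-0.018, 1.0, 0.003, 0.001]
force: [-1.1, -0.7, 5.2]
gripper_width: 0.0095
grasp_force: 59.2
t: 41.52
tcp_pos: [0.5154, 0.213, 0.2173]
orientation: [-0.039, 0.999, 0.003, 0.0]
force: [-0.3, 0.4, -1.0]
gripper_width: 0.0092
grasp_force: 58.7
held n 597 tcp [0.5151 0.2128 0.2167] rect c [513.6 203. ] [91.5 69.9] ang 89.4 corners [[478.0, 158.0], [548.0, 157.0], [549.0, 248.0], [479.0, 249.0]] y 0.2168
at [0.5151 0.2128 0.2167] t 41.58 w 0.0096 turn [ 0.3 -0.   0. ] shift [ -3.55 -23.58  -0.33] shift untur [ -3.55 -23.58  -0.44]
```

```bash
python3 -m pendant '[[-0.6,-3.2,0,0,0,0,1],[-0.6,-5,0,0,0,0,1],[-0.6,-5,0,0,0,0,1],[-0.6,-5,0,0,0,0,1],[-0.6,-3.4,0,0,0,0,1],[-0.5,-2,0,0,0,0,1],[0,0,0,0,0,0,1],[0,0,0,0,0,0,1],[0,0,3,0,0,0,1],[0,0,3,0,0,0,1],[0,0,0,0,0,0,1],[0,0,0,0,0,0,1]]'; python3 - <<'E'
from h import *
im,w=held(); go(.5685,-.0195,.12,184.5)
cv2.imwrite('pics/c11.png',cv2.resize(im[165:265,205:305],None,fx=6,fy=6,interpolation=cv2.INTER_CUBIC))
a=np.radians(4.5); ex=np.array([np.cos(a),np.sin(a)]); ey=np.array([-np.sin(a),np.cos(a)])
# intersect pixel rays with plane z=.046, gray map in U,V
m=robot.camera_model('scene'); K=np.array([[m['fx'],0,m['cx']],[0,m['fy'],m['cy']],[0,0,1.]]); T=np.array(m['camera_from_world'])
g=im.mean(2).astype(np.float32)
U,V=np.meshgrid(np.arange(.07,.19,.001),np.arange(-.1,.1,.001))
P=np.stack([.4437+U*ex[0]+V*ey[0],-.002+U*ex[1]+V*ey[1],np.full_like(U,.046)],-1).reshape(-1,3)
uv,_=cv2.projectPoints(P,cv2.Rodrigues(T[:3,:3])[0],T[:3,3],K,np.array(m['dist'])); uv=uv.reshape(*U.shape,2).astype(np.float32)
G=cv2.remap(g,uv[...,0],uv[...,1],cv2.INTER_LINEAR)
cv2.imwrite('pics/ortho11.png',cv2.resize(np.clip(G,0,255).astype(np.uint8)[::-1],None,fx=5,fy=3,interpolation=cv2.INTER_CUBIC))
for v0 in(-.077,-.027,.023,.073):
    r=G[(abs(V[:,0]-v0-.002)<.003)].mean(0); print(v0,(r[::3]).astype(int).tolist())
c=G[:,(U[0]>.1)&(U[0]<.145)].mean(1); print('V from -.1 step2',c[::2].astype(int).tolist())
E
```

```text
t: 43.08
tcp_pos: [0.5695, -0.0184, 0.1569]
orientation: [-0.04, 0.999, 0.003, 0.001]
force: [0.0, -1.1, -0.5]
gripper_width: 0.0099
grasp_force: 58.8
held n 447 tcp [ 0.57   -0.0186  0.1573] rect c [568.2 142.8] [70.3 94.6] ang 0.1 corners [[533.0, 190.0], [533.0, 95.0], [603.0, 96.0], [603.0, 190.0]] y -0.0141
at [ 0.57   -0.0186  0.1573] t 43.12 w 0.0098 turn [0.3 0.2 0.1] shift [ 0.16 -0.08  3.73] shift untur [ 0.17 -0.09  3.73]
-0.077 [126, 127, 121, 111, 106, 106, 107, 105, 106, 104, 108, 109, 109, 107, 109, 117, 121, 126, 130, 133, 135, 131, 126, 125, 127, 130, 130, 124, 114, 126, 129, 128, 125, 115, 112, 111, 107, 102, 102, 110]
-0.027 [127, 126, 121, 110, 105, 106, 106, 106, 105, 104, 109, 108, 104, 105, 105, 107, 107, 105, 105, 106, 105, 104, 107, 105, 106, 105, 104, 97, 85, 110, 125, 125, 101, 57, 74, 111, 116, 110, 106, 125]
0.023 [128, 126, 122, 108, 103, 104, 105, 106, 106, 106, 106, 105, 105, 106, 105, 105, 105, 105, 105, 105, 105, 103, 103, 102, 103, 106, 105, 93, 87, 108, 126, 125, 105, 58, 69, 105, 116, 115, 112, 131]
0.073 [128, 125, 121, 110, 103, 105, 105, 104, 106, 107, 106, 105, 104, 105, 103, 106, 103, 102, 103, 105, 106, 105, 105, 105, 106, 105, 105, 92, 85, 108, 125, 127, 114, 53, 69, 105, 113, 116, 111, 131]
V from -.1 step2 [128, 128, 129, 130, 130, 130, 130, 131, 132, 133, 133, 128, 122, 118, 114, 115, 121, 125, 125, 125, 125, 125, 125, 125, 125, 125, 125, 125, 125, 129, 135, 136, 133, 126, 114, 106, 103, 104, 108, 113, 118, 122, 124, 126, 126, 125, 125, 125, 125, 125, 126, 125, 125, 126, 128, 134, 138, 134, 127, 116, 106, 103, 103, 106, 112, 118, 122, 124, 125, 125, 125, 125, 125, 125, 125, 125, 125, 125, 125, 127, 133, 135, 132, 124, 113, 106, 103, 103, 106, 111, 117, 122, 125, 126, 126, 124, 119, 114, 108, 105]
```

View pics/c11.png

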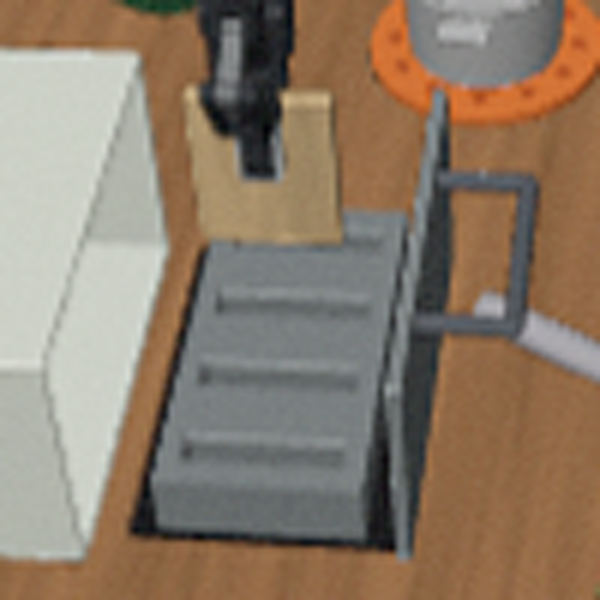

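The board hangs straight over slot 2 at crop (265,165). In the scene view it sits about 4–5 mm too far in +x relative to the slots, and the top view agrees in sign. That explains the earlier catch, so I'm correcting 4 mm.

```bash
python3 -m pendant '[[0.4,-0.12,1,0,0,0,1],[0,0,2,0,0,0,1],[0,0,1,0,0,0,1],[0,0,0,0,0,0,1],[0,0,0,0,0,0,1],[0,0,0,0,0,0,1]]'; python3 -c "
from h import *
go(.566,-.0202,.11,184.5); held()"
```

```text
t: 43.88
tcp_pos: [0.5658, -0.0206, 0.1166]
orientation: [-0.04, 0.999, 0.002, 0.001]
force: [0.1, 0.5, -1.0]
gripper_width: 0.009
grasp_force: 58.8
at [ 0.5658 -0.0206  0.1166] t 43.88 w 0.009 turn [0.3 0.1 0. ] shift [-0.02  0.04  0.66] shift untur [-0.02  0.04  0.66]
held n 439 tcp [ 0.5658 -0.0206  0.1166] rect c [564.6  95.7] [106.7  71.2] ang 89.0 corners [[528.0, 43.0], [599.0, 42.0], [601.0, 148.0], [530.0, 150.0]] y -0.0167
```

Now a short step to 10 mm below the mouth, watching force.

```bash
python3 -m pendant '[[0,0.03,0.5,0,0,0,1],[0,0,0.5,0,0,0,1],[0,0,0.5,0,0,0,1],[0,0,0,0,0,0,1],[0,0,0,0,0,0,1]]'; python3 -m pendant '[[0,0,0.3,0,0,0,1],[0,0,0.3,0,0,0,1],[0,0,0,0,0,0,1]]'; python3 -c "
from h import *
boards('scene')"
```

```text
t: 44.55
tcp_pos: [0.5652, -0.0202, 0.1009]
orientation: [-0.04, 0.999, 0.002, 0.0]
force: [0.2, -0.5, -0.2]
gripper_width: 0.0096
grasp_force: 58.8
t: 44.92
tcp_pos: [0.5649, -0.0202, 0.0946]
orientation: [-0.04, 0.999, 0.002, -0.0]
force: [-0.3, 0.1, -1.1]
gripper_width: 0.0093
grasp_force: 58.8
scene [239 190  26  26 320] mean [ 0.5598 -0.0154  0.0902] x [0.5292 0.5969] z [0.0561 0.1531] 26.3
scene [231 285  30  14 301] mean [0.5115 0.2746 0.082 ] x [0.4792 0.5447] z [0.0563 0.0986] 2.9
scene [227 299  31  15 366] mean [0.5107 0.3161 0.0817] x [0.4782 0.5433] z [0.0564 0.0981] 1.5
```

Free entry at 12 mm below the mouth. Continuing to the floor.

```bash
python3 -m pendant '[[0,0,0.6,0,0,0,1],[0,0,0.6,0,0,0,1],[0,0,0.5,0,0,0,1],[0,0,0.2,0,0,0,1],[0,0,0,0,0,0,1],[0,0,0,0,0,0,1]]'; python3 -m pendant '[[0,0,0.2,0,0,0,1],[0,0,0.2,0,0,0,1],[0,0,0,0,0,0,1]]'
```

```text
t: 45.72
tcp_pos: [0.5654, -0.0201, 0.0761]
orientation: [-0.04, 0.999, 0.002, 0.0]
force: [0.4, 0.2, 0.6]
gripper_width: 0.0092
grasp_force: 58.8
t: 46.1
tcp_pos: [0.5672, -0.02, 0.0742]
orientation: [-0.04, 0.999, 0.002, 0.003]
force: [-1.1, 0.6, 10.0]
gripper_width: 0.0093
grasp_force: 60.4
```

```bash
python3 -m pendant '[[0,0,-0.2,0,0,0,0.7],[0,0,0,0,0,0,0.2],[0,0,0,0,0,0,0],[0,0,-2,0,0,0,0],[0,0,-4,0,0,0,0],[0,0,-5,0,0,0,0],[0,0,-3,0,0,0,0],[0,0,0,0,0,2.5,0],[0,0,0,0,0,0,0]]'; python3 - <<'E'
from h import *
boards('scene'); go(.5145,.2625,.2,182)
im,d=snap('top'); w=world('top',d); tray('top',w,im,lo=.085,hi=.17)
E
```

```text
t: 47.22
tcp_pos: [0.5651, -0.0208, 0.214]
orientation: [-0.018, 1.0, 0.002, 0.0]
force: [1.1, 0.1, -0.0]
gripper_width: 0.0426
grasp_force: 0.0
scene [239 201  25  15 319] mean [ 0.5658 -0.016   0.0831] x [0.5321 0.5991] z [0.0561 0.1054] 6.5
scene [231 285  30  14 296] mean [0.5119 0.2746 0.0821] x [0.4793 0.5449] z [0.0564 0.0992] 1.4
scene [227 299  31  16 366] mean [0.5105 0.316  0.0817] x [0.4783 0.5433] z [0.0568 0.0988] 2.9
at [ 0.5648 -0.0208  0.2134] t 47.27 w 0.0429 turn [ 0.3 -0.   0.1] shift [ 4.04 28.48  1.34] shift untur [ 4.   28.48  1.49]
top panel top u [0.0497 0.0533 0.0567] 49
 slot v 0.073 u [0.0935 0.1275 0.1607] 57
```

Board 1 is fully down, with its top at z 0.102. Next board, from drainer y 0.263.

```bash
python3 -m pendant '[[0.7,4,0,0,0,0,0],[0.7,5.5,0,0,0,0,0],[0.7,5.5,0,0,0,0,0],[0.7,5.5,0,0,0,0,0],[0.7,5,0,0,0,0,0],[0.5,3,0,0,0,0,0],[0,0,0,0,0,0,0],[0,0,0,0,0,0,0],[0,0,4,0,0,0,0],[0,0,5,0,0,0,0],[0,0,0,0,0,0,0],[0,0,0,0,0,0,0]]'; python3 -c "
from h import *
go(.5148,.2630,.068,182)"
```

```text
t: 48.82
tcp_pos: [0.516, 0.2626, 0.1267]
orientation: [-0.017, 1.0, 0.003, 0.001]
force: [-0.5, -0.1, 0.7]
gripper_width: 0.0424
grasp_force: 0.0
at [0.516  0.2626 0.1267] t 48.83 w 0.0424 turn [ 0.3  0.1 -0. ] shift [0.12 0.04 5.87] shift untur [0.13 0.01 5.87]
```

```bash
python3 -m pendant '[[0.1,0.03,3.5,0,0,0,0],[0,0,2.4,0,0,0,0],[0,0,0,0,0,0,0],[0,0,0,0,0,0,0],[0,0,0,0,0,0,0.5],[0,0,0,0,0,0,1],[0,0,0,0,0,0,1],[0,0,0,0,0,0,1],[0,0,0,0,0,0,1]]'; python3 -m pendant '[[0,0,-2,0,0,0,1],[0,0,-4,0,0,0,1],[0,0,-5,0,0,0,1],[0,0,-4,0,0,0,1],[0,0,0,0,0,-2.5,1],[0,0,0,0,0,0,1]]'; python3 -c "
from h import *
held()
go(.563,.0297,.22,184.5)"
```

```text
t: 49.95
tcp_pos: [0.5158, 0.2641, 0.0685]
orientation: [-0.018, 1.0, 0.003, 0.002]
force: [0.1, -1.2, 8.6]
gripper_width: 0.0093
grasp_force: 58.7
t: 50.7
tcp_pos: [0.5141, 0.2628, 0.2169]
orientation: [-0.039, 0.999, 0.003, 0.0]
force: [-1.3, -0.0, -1.0]
gripper_width: 0.0096
grasp_force: 58.8
held n 597 tcp [0.5137 0.2626 0.2161] rect c [511.8 203.5] [94.7 70.4] ang 89.5 corners [[476.0, 156.0], [547.0, 156.0], [547.0, 251.0], [477.0, 251.0]] y 0.2667
at [0.5137 0.2626 0.2161] t 50.75 w 0.0092 turn [ 0.3 -0.  -0. ] shift [ -3.09 -23.61  -0.39] shift untur [ -3.09 -23.61  -0.49]
```

```bash
python3 -m pendant '[[-0.5,-3.2,0,0,0,0,1],[-0.5,-5,0,0,0,0,1],[-0.5,-5,0,0,0,0,1],[-0.5,-5,0,0,0,0,1],[-0.5,-3.4,0,0,0,0,1],[-0.5,-2,0,0,0,0,1],[0,0,0,0,0,0,1],[0,0,0,0,0,0,1],[0,0,4,0,0,0,1],[0,0,4,0,0,0,1],[0,0,0,0,0,0,1],[0,0,0,0,0,0,1]]'; python3 - <<'E'
from h import *
im,w=held(); go(.5633,.0297,.115,184.5)
cv2.imwrite('pics/c12.png',cv2.resize(im[165:265,205:305],None,fx=6,fy=6,interpolation=cv2.INTER_CUBIC))
E
```

```text
t: 52.25
tcp_pos: [0.5633, 0.0313, 0.1364]
orientation: [-0.04, 0.999, 0.003, 0.001]
force: [1.5, -0.3, 0.3]
gripper_width: 0.0094
grasp_force: 58.9
held n 470 tcp [0.564  0.0311 0.137 ] rect c [564.4 107.9] [ 76.5 123.5] ang 0.5 corners [[526.0, 169.0], [527.0, 46.0], [603.0, 46.0], [602.0, 170.0]] y 0.035
at [0.564  0.0311 0.137 ] t 52.3 w 0.0095 turn [0.3 0.2 0.1] shift [ 0.08 -0.13  2.2 ] shift untur [ 0.09 -0.14  2.2 ]
```

View pics/c12.png

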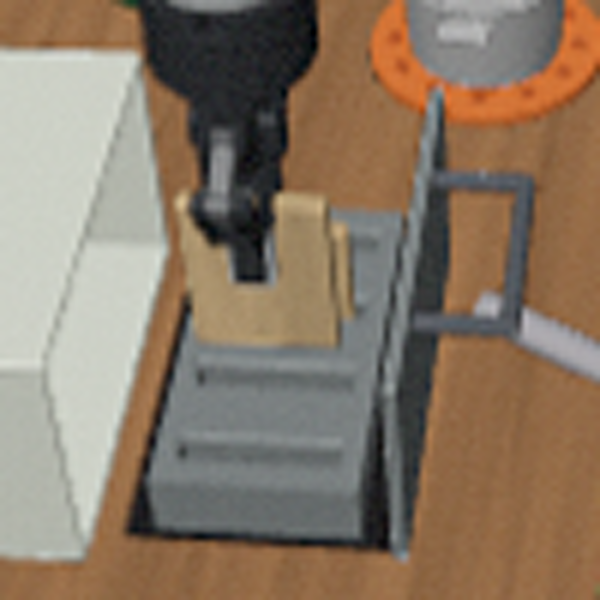

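The board hangs upright over slot 3 (slot at crop row 378, columns 200–355), and board 1 is in slot 2 behind it. I trim about 2 mm in -x and lower.

```bash
python3 -m pendant '[[0.18,-0.13,1,0,0,0,1],[0,0,1,0,0,0,1],[0,0,0.2,0,0,0,1],[0,0,0,0,0,0,1],[0,0,0,0,0,0,1]]'; python3 -c "
from h import *
go(.5620,.0297,.099,184.5)"
```

```text
t: 52.92
tcp_pos: [0.5612, 0.0291, 0.1133]
orientation: [-0.04, 0.999, 0.003, 0.0]
force: [-0.5, 0.2, -1.3]
gripper_width: 0.009
grasp_force: 58.9
at [0.5612 0.0291 0.1133] t 52.92 w 0.009 turn [0.3 0.1 0. ] shift [-0.09  0.06  1.43] shift untur [-0.09  0.05  1.44]
```

```bash
python3 -m pendant '[[-0.06,0.05,0.5,0,0,0,1],[0,0,0.5,0,0,0,1],[0,0,0.4,0,0,0,1],[0,0,0,0,0,0,1],[0,0,0,0,0,0,1]]'; python3 -m pendant '[[0,0,0.3,0,0,0,1],[0,0,0.3,0,0,0,1],[0,0,0,0,0,0,1]]'
```

```text
t: 53.55
tcp_pos: [0.5615, 0.0297, 0.0992]
orientation: [-0.04, 0.999, 0.002, 0.0]
force: [0.8, 0.8, -0.3]
gripper_width: 0.0094
grasp_force: 58.9
t: 53.92
tcp_pos: [0.5612, 0.0297, 0.0928]
orientation: [-0.04, 0.999, 0.002, -0.0]
force: [0.7, -0.4, 0.1]
gripper_width: 0.0092
grasp_force: 58.9
```

```bash
python3 -m pendant '[[0,0,0.6,0,0,0,1],[0,0,0.6,0,0,0,1],[0,0,0.5,0,0,0,1],[0,0,0,0,0,0,1],[0,0,0,0,0,0,1]]'; python3 -m pendant '[[0,0,0.15,0,0,0,1],[0,0,0.15,0,0,0,1],[0,0,0,0,0,0,1]]'
```

```text
t: 54.55
tcp_pos: [0.5616, 0.0298, 0.0762]
orientation: [-0.04, 0.999, 0.002, 0.0]
force: [0.3, 0.3, -0.6]
gripper_width: 0.0091
grasp_force: 58.9
t: 54.92
tcp_pos: [0.5626, 0.0299, 0.0744]
orientation: [-0.04, 0.999, 0.003, 0.001]
force: [-0.3, -0.1, 4.9]
gripper_width: 0.009
grasp_force: 59.9
```

```bash
python3 -m pendant '[[0,0,-0.1,0,0,0,0.7],[0,0,0,0,0,0,0.2],[0,0,0,0,0,0,0],[0,0,-2,0,0,0,0],[0,0,-4,0,0,0,0],[0,0,-5,0,0,0,0],[0,0,-3,0,0,0,0],[0,0,0,0,0,2.5,0],[0,0,0,0,0,0,0]]'; python3 - <<'E'
from h import *
boards('scene'); go(.5133,.3130,.2,182)
im,d=snap('top'); w=world('top',d); tray('top',w,im,lo=.085,hi=.17)
E
```

```text
t: 56.05
tcp_pos: [0.5615, 0.0291, 0.2144]
orientation: [-0.018, 1.0, 0.002, 0.0]
force: [1.0, 0.6, -0.3]
gripper_width: 0.0426
grasp_force: 0.0
scene [237 201  27  27 612] mean [0.5623 0.0118 0.0852] x [0.5272 0.5978] z [0.0571 0.1056] 5.7
scene [227 300  31  15 349] mean [0.5107 0.3176 0.0812] x [0.4787 0.5439] z [0.0564 0.0985] -0.1
at [0.5612 0.0291 0.2138] t 56.1 w 0.0428 turn [ 0.3 -0.   0.1] shift [ 3.8  28.54  1.38] shift untur [ 3.75 28.53  1.53]
top panel top u [0.0503 0.053  0.0566] 30
 slot v -0.077 u [0.0938 0.1305 0.1608] 53
```

```bash
python3 -m pendant '[[0.7,4,0,0,0,0,0],[0.7,5.5,0,0,0,0,0],[0.7,5.5,0,0,0,0,0],[0.7,5.5,0,0,0,0,0],[0.6,5,0,0,0,0,0],[0.5,3,0,0,0,0,0],[0,0,0,0,0,0,0],[0,0,0,0,0,0,0],[0,0,4,0,0,0,0],[0,0,5,0,0,0,0],[0,0,0,0,0,0,0],[0,0,0,0,0,0,0]]'; python3 -c "
from h import *
go(.5138,.3130,.068,182)"
```

```text
t: 57.65
tcp_pos: [0.5133, 0.3125, 0.127]
orientation: [-0.017, 1.0, 0.003, 0.001]
force: [0.4, 0.8, -0.0]
gripper_width: 0.0424
grasp_force: 0.0
at [0.5133 0.3125 0.127 ] t 57.65 w 0.0424 turn [ 0.3  0.1 -0. ] shift [-0.05  0.05  5.9 ] shift untur [-0.04  0.01  5.9 ]
```

```bash
python3 -m pendant '[[0,0.03,3.5,0,0,0,0],[0,0,2.4,0,0,0,0],[0,0,0,0,0,0,0],[0,0,0,0,0,0,0],[0,0,0,0,0,0,0.5],[0,0,0,0,0,0,1],[0,0,0,0,0,0,1],[0,0,0,0,0,0,1],[0,0,0,0,0,0,1]]'; python3 -m pendant '[[0,0,-2,0,0,0,1],[0,0,-4,0,0,0,1],[0,0,-5,0,0,0,1],[0,0,-4,0,0,0,1],[0,0,0,0,0,-2.5,1],[0,0,0,0,0,0,1]]'; python3 -c "
from h import *
held()
go(.5585,.0795,.22,184.5)"
```

```text
t: 58.78
tcp_pos: [0.5132, 0.314, 0.0679]
orientation: [-0.018, 1.0, 0.003, 0.001]
force: [-0.2, -0.5, 5.4]
gripper_width: 0.0093
grasp_force: 58.8
t: 59.52
tcp_pos: [0.5123, 0.3128, 0.2168]
orientation: [-0.039, 0.999, 0.003, 0.0]
force: [-0.2, 0.4, -1.8]
gripper_width: 0.0091
grasp_force: 58.5
held n 582 tcp [0.5119 0.3126 0.2161] rect c [511.3 203. ] [69.9 91.5] ang 0.0 corners [[476.0, 249.0], [476.0, 157.0], [546.0, 157.0], [546.0, 249.0]] y 0.317
at [0.5119 0.3126 0.2161] t 59.58 w 0.0094 turn [ 0.3 -0.   0. ] shift [ -2.82 -23.61  -0.39] shift untur [ -2.81 -23.6   -0.5 ]
```

```bash
python3 -m pendant '[[-0.45,-3.2,0,0,0,0,1],[-0.45,-5,0,0,0,0,1],[-0.45,-5,0,0,0,0,1],[-0.45,-5,0,0,0,0,1],[-0.45,-3.4,0,0,0,0,1],[-0.45,-2,0,0,0,0,1],[0,0,0,0,0,0,1],[0,0,0,0,0,0,1],[0,0,4,0,0,0,1],[0,0,5,0,0,0,1],[0,0,0,0,0,0,1],[0,0,0,0,0,0,1]]'; python3 -c "
from h import *
held(); go(.557,.0795,.11,184.5)"
```

```text
t: 61.08
tcp_pos: [0.5587, 0.0811, 0.1268]
orientation: [-0.04, 0.999, 0.003, 0.001]
force: [0.8, 1.2, -0.6]
gripper_width: 0.0091
grasp_force: 58.7
held n 463 tcp [0.5596 0.0811 0.1275] rect c [559.4 102.9] [ 72.3 113.8] ang 0.2 corners [[523.0, 160.0], [523.0, 46.0], [596.0, 46.0], [595.0, 160.0]] y 0.0851
at [0.5596 0.0811 0.1275] t 61.12 w 0.0092 turn [0.3 0.2 0.1] shift [ 0.27 -0.13  1.75] shift untur [ 0.28 -0.14  1.75]
```

```bash
python3 -m pendant '[[0.2,-0.12,0.8,0,0,0,1],[0,0,0.6,0,0,0,1],[0,0,0,0,0,0,1],[0,0,0,0,0,0,1],[0,0,0,0,0,0,1]]'; python3 -c "
from h import *
go(.557,.0795,.099,184.5)"
```

```text
t: 61.75
tcp_pos: [0.5563, 0.0789, 0.1116]
orientation: [-0.04, 0.999, 0.003, 0.0]
force: [-0.4, 0.6, -1.2]
gripper_width: 0.0095
grasp_force: 58.7
at [0.5563 0.0789 0.1116] t 61.75 w 0.0095 turn [0.3 0.  0. ] shift [-0.08  0.05  1.26] shift untur [-0.08  0.05  1.26]
```

```bash
python3 -m pendant '[[-0.06,0.05,0.5,0,0,0,1],[0,0,0.4,0,0,0,1],[0,0,0.4,0,0,0,1],[0,0,0,0,0,0,1],[0,0,0,0,0,0,1]]'; python3 -m pendant '[[0,0,0.3,0,0,0,1],[0,0,0.3,0,0,0,1],[0,0,0,0,0,0,1]]'
```

```text
t: 62.38
tcp_pos: [0.5566, 0.0795, 0.0984]
orientation: [-0.04, 0.999, 0.002, 0.0]
force: [0.8, -0.3, -1.1]
gripper_width: 0.009
grasp_force: 58.7
t: 62.75
tcp_pos: [0.5563, 0.0795, 0.0921]
orientation: [-0.04, 0.999, 0.002, -0.0]
force: [1.0, -0.0, -0.9]
gripper_width: 0.0095
grasp_force: 58.7
```

```bash
python3 -m pendant '[[0,0,0.6,0,0,0,1],[0,0,0.6,0,0,0,1],[0,0,0.4,0,0,0,1],[0,0,0,0,0,0,1],[0,0,0,0,0,0,1]]'; python3 -m pendant '[[0,0,0.2,0,0,0,1],[0,0,0.1,0,0,0,1],[0,0,0,0,0,0,1]]'
```

```text
t: 63.38
tcp_pos: [0.5567, 0.0796, 0.0764]
orientation: [-0.04, 0.999, 0.002, 0.0]
force: [-0.5, 0.3, -1.2]
gripper_width: 0.0091
grasp_force: 58.7
t: 63.75
tcp_pos: [0.5569, 0.0797, 0.0739]
orientation: [-0.04, 0.999, 0.003, 0.001]
force: [-0.2, 0.2, 2.3]
gripper_width: 0.0088
grasp_force: 59.3
```

```bash
python3 -m pendant '[[0,0,0,0,0,0,0.7],[0,0,0,0,0,0,0.2],[0,0,0,0,0,0,0],[0,0,-2,0,0,0,0],[0,0,-4,0,0,0,0],[0,0,-5,0,0,0,0],[0,0,-3,0,0,0,0],[0,5,0,0,0,0,0],[0,5,0,0,0,0,0],[0,0,0,0,0,0,0]]'; python3 - <<'E'
from h import *
boards('scene','scene13.png')
for n in('scene','top'):
    im,d=snap(n,n+'13.png'); w=world(n,d); hsv=cv2.cvtColor(im,cv2.COLOR_BGR2HSV)
    k=(abs(w[...,0]-.51)<.08)&(abs(w[...,1]+.29)<.08)&(w[...,2]>.118)&(w[...,2]<.15); print('arch',k.sum(),w[k].mean(0).round(4),rectfit(w[k]))
    k=(hsv[...,0]<15)&(hsv[...,1]>200)&(w[...,2]<.03)&(abs(w[...,1]+.29)<.12)&(abs(w[...,0]-.51)<.12)&(im[...,2]>150)
    c=cv2.minEnclosingCircle((w[k][:,:2]*1000).astype(np.float32)); print(n,'trivet',k.sum(),c,w[k][:,2].mean())
a=np.radians(4.5); go(.446,-.002,.21,94.5)
E
```

```text
t: 65.0
tcp_pos: [0.5485, 0.1816, 0.2139]
orientation: [-0.042, 0.999, 0.003, 0.0]
force: [0.4, 0.5, 0.5]
gripper_width: 0.0429
grasp_force: 0.0
scene [236 201  28  39 809] mean [0.5547 0.0366 0.085 ] x [0.5233 0.5906] z [0.0583 0.1057] -85.1
arch 79 [ 0.5099 -0.2889  0.1298] (array([ 509.3, -290.1]), array([86.6, 15.5]), -1.4)
scene trivet 19 ((500.4447021484375, -277.48602294921875), 60.15418243408203) 0.010794386435389658
arch 104 [ 0.5122 -0.2904  0.1321] (array([ 512.5, -291. ]), array([85.6, 11.2]), -0.3)
top trivet 540 ((513.7889404296875, -294.3734130859375), 73.44502258300781) 0.009262035847817532
at [0.5485 0.1781 0.2136] t 65.15 w 0.0427 turn [ 0.2 -0.2 90. ] shift [-17.15 -11.63   0.36] shift untur [ 11.65 -17.15   0.29]
```

View pics/scene13.png

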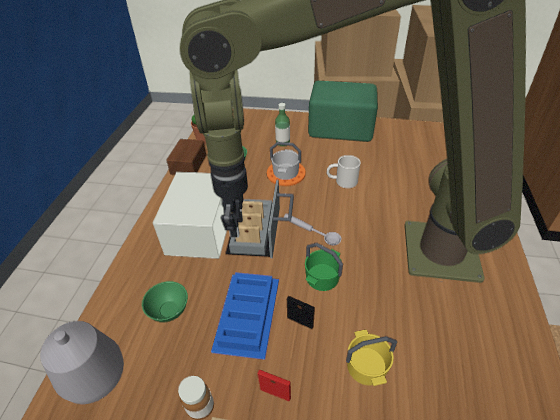

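All three boards stand in the tray at scene (250,220), the drainer is empty and the pot is on the trivet at (286,163). Now to the handle.

```bash
python3 -m pendant '[[0,0,0,0,0,10,0.3],[0,0,0,0,0,10,0.3],[0,0,0,0,0,10,0.3],[0,0,0,0,0,10,0.3],[0,0,0,0,0,10,0.3],[0,0,0,0,0,10,0.3],[0,0,0,0,0,10,0.3],[0,0,0,0,0,10,0.3],[0,0,0,0,0,10,0.3],[0,0,0,0,0,0,0.3]]'; python3 -m pendant '[[-4.3,-2.9,0,0,0,0,0.3],[-4.3,-2.9,0,0,0,0,0.3],[-4.3,-2.9,0,0,0,0,0.3],[-4.25,-2.95,0,0,0,0,0.3],[0,0,0,0,0,0,0.3],[0,0,0,0,0,0,0.3],[0,0,0,0,0,0,0.3]]'; python3 -c "
from h import *
go(.446,-.003,.112,94.5)"
```

```text
t: 66.4
tcp_pos: [0.5488, 0.1773, 0.2138]
orientation: [0.679, 0.735, 0.002, -0.002]
force: [-0.5, -0.2, -0.2]
gripper_width: 0.0299
grasp_force: 0.0
t: 67.28
tcp_pos: [0.447, -0.001, 0.2131]
orientation: [0.678, 0.735, 0.002, -0.001]
force: [-0.4, -0.3, 0.2]
gripper_width: 0.0299
grasp_force: 0.0
at [ 0.447  -0.001   0.2131] t 67.28 w 0.0299 turn [ 0.1 -0.3  0.1] shift [-0.19 -0.11 10.11] shift untur [-0.24 -0.12 10.11]
```

```bash
python3 -m pendant '[[-0.15,-0.1,3,0,0,0,0.3],[0,0,3.5,0,0,0,0.3],[0,0,2,0,0,0,0.3],[0,0,1.4,0,0,0,0.3],[0,0,0,0,0,0,0.3],[0,0,0,0,0,0,0.3],[0,0,0,0,0,0,0.6],[0,0,0,0,0,0,1],[0,0,0,0,0,0,1],[0,0,0,0,0,0,1]]';  python3 -c "
from h import *
go(.5925,.0093,.114,94.5)"
```

```text
t: 68.53
tcp_pos: [0.4461, -0.0025, 0.1148]
orientation: [0.679, 0.735, 0.003, -0.001]
force: [-0.4, 0.3, 5.7]
gripper_width: 0.0076
grasp_force: 58.8
at [ 0.4461 -0.0025  0.1148] t 68.53 w 0.0076 turn [ 0.1 -0.3  0. ] shift [ 0.03 14.69  0.08] shift untur [ 0.02 14.69  0.12]
```

```bash
python3 -m pendant '[[0,0.5,0,0,0,0,1],[0,1,0,0,0,0,1],[0,1.4,0,0,0,0,1],[0,1.5,0,0,0,0,1],[0,1.6,0,0,0,0,1],[0,1.6,0,0,0,0,1],[0,1.6,0,0,0,0,1],[0,1.6,0,0,0,0,1],[0,1.5,0,0,0,0,1],[0,1.2,0,0,0,0,1],[0,0.6,0,0,0,0,1],[0,0.3,0,0,0,0,1]]'; python3 -m pendant '[[0,0.2,0,0,0,0,1],[0,0.2,0,0,0,0,1],[0,0,0,0,0,0,1]]'
```

```text
t: 70.03
tcp_pos: [0.5893, 0.0083, 0.1148]
orientation: [0.679, 0.734, 0.002, -0.001]
force: [-1.8, -2.4, 6.4]
gripper_width: 0.0075
grasp_force: 59.2
t: 70.4
tcp_pos: [0.5931, 0.0086, 0.1148]
orientation: [0.679, 0.734, 0.002, -0.001]
force: [-0.9, -0.2, 5.2]
gripper_width: 0.0075
grasp_force: 59.1
```

```bash
python3 -m pendant '[[0,0.2,0,0,0,0,1],[0,0,0,0,0,0,1]]'; python3 -m pendant '[[0,0,0,0,0,0,0.7],[0,0,0,0,0,0,0.3],[0,0,0,0,0,0,0.3],[0,0,-2,0,0,0,0.3],[0,0,-4,0,0,0,0.3],[0,0,-5,0,0,0,0],[0,-4,-2,0,0,0,0],[0,-5,0,0,0,0,0],[0,-5,0,0,0,0,0],[0,-5,0,0,0,0,0],[0,0,0,0,0,0,0]]'; python3 - <<'E'
from h import *
a=np.radians(4.5); ex=np.array([np.cos(a),np.sin(a)]); ey=np.array([-np.sin(a),np.cos(a)])
for n in('scene','top'):
    im,d=snap(n,n+'14.png'); w=world(n,d); hsv=cv2.cvtColor(im,cv2.COLOR_BGR2HSV)
    q=w[...,:2]-[.59,.009]; u=q@ex; v=q@ey
    k=(w[...,2]>.1)&(w[...,2]<.13)&(abs(v)<.032)&(abs(u)<.03)
    print(n,'bar u',k.sum(),np.percentile(u[k],[2,50,98]).round(4))
    k=(abs(w[...,0]-.51)<.08)&(abs(w[...,1]+.29)<.08)&(w[...,2]>.118)&(w[...,2]<.15); print('arch',k.sum(),w[k].mean(0).round(4))
    k=(hsv[...,0]<15)&(hsv[...,1]>200)&(w[...,2]<.03)&(abs(w[...,1]+.29)<.12)&(abs(w[...,0]-.51)<.12)&(im[...,2]>150)
    print('trivet',k.sum(),cv2.minEnclosingCircle((w[k][:,:2]*1000).astype(np.float32)))
E
```

```text
t: 70.65
tcp_pos: [0.5932, 0.0086, 0.1148]
orientation: [0.679, 0.734, 0.001, -0.002]
force: [-3.0, -0.8, 9.3]
gripper_width: 0.0082
grasp_force: 59.5
t: 72.03
tcp_pos: [0.4011, -0.0065, 0.2436]
orientation: [0.679, 0.734, 0.001, -0.003]
force: [0.1, 1.0, 0.3]
gripper_width: 0.0427
grasp_force: 0.0
scene bar u 52 [-0.0026  0.0011  0.0062]
arch 29 [ 0.5317 -0.2899  0.129 ]
trivet 19 ((490.56207275390625, -275.2472839355469), 56.93172836303711)
top bar u 69 [0.0011 0.0049 0.0112]
arch 110 [ 0.5105 -0.2904  0.1307]
trivet 536 ((513.1702880859375, -295.8516540527344), 72.95490264892578)
```

View pics/scene14.png

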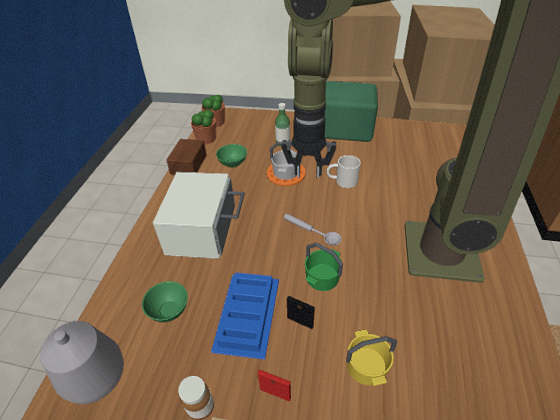

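The tray is home with the handle at scene (236,205), 3 mm further in than at the start. The pot stands on the trivet at (286,165), and the arm is clear. Handing in.

```bash
python3 -c "
from h import *
print(robot.hand_in())"
```

```text
the job is handed in; nothing more can be done
None
```

I handed the job in: the pot stands on the trivet, all three boards are fully down in tray slots 2–4 and the tray is home, after one board caught the slot rim on the first try and had to be set back and regrasped; the hand-in returned no verdict.

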